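# Roll a tube into the vee, home it on the stop and clamp it

## Robot

A 7-joint arm with a two-finger parallel gripper is mounted at the origin on a cart in front of the work surface, level with it; the furniture and walls round the work are solid. World frame = base frame: x ahead of the robot, y to its left, z up, the work surface at z = 0. Lengths are in mm, angles in rad, forces in N, time in s.
With the tool pointing down it reaches from about 400 to 875 mm from the base axis. Payload 4.4 kg.
Tool frame: the origin (TCP) lies midway between the tips of the shut fingers; the grasp point (between the pads) lies 19 mm behind it (ctrl.pinch_z is the distance from the TCP to the grasp point, in mm); z points along the fingers, y is the line along which they close (so a half turn about z gives the same grasp; the last joint's range is limited). The gripper opens to 85 mm and grips with 20 to 120 N. Pads are 22 mm wide; open, the fingers measure 114 mm over their backs; the gripper's body (76 mm by 85 mm) begins 54 mm behind the grasp point. The pads swing forward as they close: fully open they stand 13 mm farther back than shut.
Start: joints at [-1.257, 0.628, 0.038, 1.517, -0.027, 0.996, -0.02], TCP at [240.954, 603.705, 194.913] pointing down, gripper open.
Joint ranges: [-3.06, 3.06], [-0.37, 2.12], [-1.25, 1.32], [0.18, 2.47], [-1.1, 4.24], [0.23, 1.98], [-2.94, 2.94]. Speed limits (rad/s): [2.57, 2.57, 3.14, 3.14, 3.14, 3.14, 3.14].

## Interface

Orientations are given as [roll, pitch, yaw] about the fixed x, y, z axes, in that order (R = Rz(yaw) Ry(pitch) Rx(roll)).
In Python, from cell import read_state, cams, order, ctrl gives the robot as it stands.
- The arm moves only by the tool move_arm, never from a script. Its argument "targets" is text: rows parted by semicolons, each of 7 numbers parted by spaces: the gripper's target within -1 to 1 (fully open at 1, half-way at 0, shut at -1), then the shift along the tool's x, y, z in cm, then the turn, a rotation vector about the tool's x, y, z in degrees. A call has 1 to 5 rows; each row shifts and turns the commanded pose from where the row before left it, along the tool's axes as they then stand; what a row does not reach is not made up. A row lasts 1/12 s, in which the tool goes at most 41.7 mm and 7.16 degrees, less where a joint would pass 70% of its speed; a pose out of reach is approached as far as the arm can. A call with a gripper value outside its range is refused whole. The fingers move at their own pace and stop on an object; the grip force is fixed at half the most. Time passes only in rows, so rows that do not move let the fingers close. It gives the time, the measured TCP pose, the force, the opening and the grip force at its end, in the units of the state.
- read_state(): the state, without advancing time (a new reading comes with each control period).
- cams.get_image(name): name is "side" or "top"; returns a dict with "color" (480x640x3 uint8, red, green, blue), "fovy" (degrees; the focal length in pixels is half the picture's height over the tangent of half this angle, whatever the lens; pixels are square), "cx", "cy" (the principal point, pixels), "rvec" (rotation vector, rad) and "tvec" (3), from world to camera coordinates, as OpenCV has them. Camera axes: x right, y down, z forward; pixel columns grow to the right and rows downward; lengths in mm; the calibration is good to about 2 mm. A picture is of the moment at which its call begins. There is no depth.
- order.finish_job(): hands the job in; it is judged then, once.
The state is a dict: "clock": time; "qpos": joint angles; "qd": joint speeds; "tau": joint torques, N m; "eef_pos": TCP position; "tool_rot": TCP orientation; "force": force on the tool from outside, world axes, zero at the start; "torque": the same for the moment, N m; "width": finger opening in mm; "gripper_force": force on a finger pad.
Only numpy, scipy, OpenCV 4.12 (cv2) and the standard library are available. Lean on these libraries where they do the work, as an engineer would, in place of code of your own. Each camera call takes 0.05 s, during which the arm holds its last target. There are 200 camera calls.

## Task

Roll the steel tube along the loading deck of the fixture and over its edge into the vee, without ever lifting it off. When it has settled there, slide it along the vee until it presses lightly but surely against the end stop, and only then swing the hold-down arm over and press it down firmly so that its pad keeps gripping the tube. Go gently throughout: push on the tube, the stop and the pad with no more than about 20 N, and leave the loose fittings beside the fixture where they are.

Things in the scene. Friction and masses are not known exactly. Their poses are not given: they have to be found in the camera images.
- fixture: Grey vee fixture fixed to the bench, yaw up to 0.3. Origin: underside, below the vee's bottom line. x: away from the robot, across the vee; y: along the vee. Base plate 200 x 220 x 12 mm (x -104 to 96, y -95 to 125). Clevis of the arm: x 44 to 68, y -25 to 25, z to 78 mm. Loading deck: see point deck; vee: see point vee_axis.
- deck (a point): On the loading deck's flat top (z = 34 mm), at fixture x = -60, y = 0; axes as the fixture's. The deck spans 80 mm in x (-100 to -20) and 110 mm in y (-55 to 55), with a round lip 4 mm high at its front edge (fixture x = -96). At x = -20 it ends flush at the edge of the vee.
- vee_axis (a point): Where the middle of a seated tube's axis lies across the vee: fixture x = 0, y = 0, z = 42.3 mm; axes as the fixture's. The vee is 90 degrees, fixture y -55 to 50, bottom at z = 14 mm; the near flank ends at deck level at x = -20, the far one rises to x = 30, z = 44 mm, with a 12 mm rib behind it. A seated tube's top is at z = 62.3 mm.
- tube: Bright steel tube, 40 mm diameter, 120 mm long, open ends, 33 mm bore, 0.25 to 0.45 kg. Origin: middle of its axis; y: tube axis (x, z turn as it rolls). Starts lying on the deck (axis at z = 54 mm), up to 0.12 rad askew, y -35 to -18 mm on the fixture. It rolls or slides on the deck at 1 to 4 N; past the edge it drops into the vee by itself and lines up. Sliding it along the vee takes 1 to 5 N.
- end_stop: Steel angle fixed on the base plate at the vee's +y end, set anew each time (fixture y = 62 to 80 mm). Origin: on the stop face at the top of the base plate (z = 12 mm); axes as the fixture's. The face is its plane y = 0, 46 mm wide, 56 mm high, facing -y; the tube is home when its centre is 60 mm from it. Rigid: poses are not exact enough, feel the contact.
- clamp_arm (a joint): Hinge of the hold-down arm, rad. 0: level; 1.57: upright; starts at 1.72 to 1.88, leaning away from the robot; limits -0.12, 1.9. The pad's spindle is set anew each time by an untold amount: the pad meets a seated tube somewhere between 0 and 0.25 rad; feel for it. Friction of 0.4 N m (4 to 5 N at the tip) holds the arm, and the pad's grip, where left.
- clamp_hinge (a point): Middle of the arm's hinge line, which runs along fixture y at fixture x = 56, z = 66 mm; axes as the fixture's. Arm: steel bar 24 mm wide (fixture y -12 to 12), 10 mm thick (level: z 68 to 78 mm), 107 mm long, pointing to fixture -x when level. Firm rubber pad (10 N/mm) under it, 56 mm from the hinge line; a push of 13 N at the tip gives about 15 N at the pad, of which some 8 N stay.
- clamp_tip (a point): Top of the round cross bar (10 mm thick, 28 mm long) at the arm's tip: 102 mm out from the hinge line and 14 mm towards the bar's upper side (the side away from the robot while the arm stands up). With the arm level it is at fixture x = -46, z = 80 mm. The spindle's screw end stands up to 14 mm up from that side, 56 mm from the hinge line.
- ferrule_0: Loose bystander: grey crimp ferrule standing on end, 30 mm across, 42 mm high, left of the fixture. Origin: centre of its underside.
- coupler_1: Loose bystander: bright quick coupler lying down, 24 x 50 x 25 mm, right of the fixture. Origin: centre of its underside.
- hex_nipple_1: Loose bystander: brass hex nipple lying down, 31 x 59 x 27 mm, left of the fixture. Origin: centre of its underside.
Mind the look-alikes: they are no part of the job. What is shaped like the tube but green or pink is not meant.

How it is judged:
By the outcome, as a careful person would: the job done as asked, in the order asked, and still so for the second after the job is handed in, with the robot touching nothing.
It also fails if it takes over 72 s, if anything falls off the work surface, if the arm or the gripper's body presses on something with over 40 N, if the wrist force passes 120 N, or if a joint passes its speed limit or range.

## Working session

There is one attempt and no reset: what is moved stays moved. The work goes in short steps, Python scripts to look and compute and a tool call to move; the robot and the scene stay as the last step left them, time stands still between calls to the robot, and variables do not carry over. Pictures are saved under pics/ and viewed, at most 10 in all, crops included, and the job is handed in when it is done.

Besides the shell and the picture viewer there is one more tool, called after "Emit:" by a JSON object that holds its "api" and its "payload". move_arm: Moves the arm, as the interface text tells. Its arguments: {"type":"object","properties":{"targets":{"type":"string"}},"required":["targets"]}

```bash
mkdir -p pics; ls
python3 - <<'E'
from cell import read_state,cams,order,ctrl
import cv2
for n in("side","top"):
    d=cams.get_image(n); cv2.imwrite(f"pics/{n}0.png",d["color"][:,:,::-1]); print(n,{k:v for k,v in d.items() if k!="color"})
print(read_state(),ctrl.pinch_z)
E
```

```text
pics
side {'fovy': 49.69331844602616, 'cx': 322.7979526894849, 'cy': 233.49276353221325, 'rvec': array([ 2.32479892,  0.01301284, -0.03400978]), 'tvec': array([-538.88055044,   32.54941688, 1109.98991717])}
top {'fovy': 44.41149704040721, 'cx': 312.9342100873428, 'cy': 241.45760432996124, 'rvec': array([ 2.11192298, -2.15051   ,  0.20456258]), 'tvec': array([ -29.85400868,  529.88465985, 1247.07733558])}
{'clock': 0.1, 'qpos': array([-1.25678411,  0.62919703,  0.03841507,  1.51823455, -0.02696513,
        0.99631284, -0.02001968]), 'qd': array([ 0.0012998 , -0.00244967,  0.0020568 , -0.00390635, -0.00030926,
       -0.00102613,  0.0004167 ]), 'tau': array([ 3.85198000e-03, -5.64534509e+01,  1.23098362e+00, -1.93972278e+01,
        1.13868871e-02,  5.33325263e-03,  2.46945700e-05]), 'eef_pos': array([240.72718556, 603.1341682 , 194.12794396]), 'tool_rot': array([-3.13995816e+00,  2.44857108e-05,  2.76180453e+00]), 'force': array([ 0.30173036, -0.37463646,  0.38447547]), 'torque': array([ 0.02762605, -0.03193521, -0.02706936]), 'gripper_force': 0.0, 'width': 85.3648880090157} 18.700000000000003
```

View pics/top0.png

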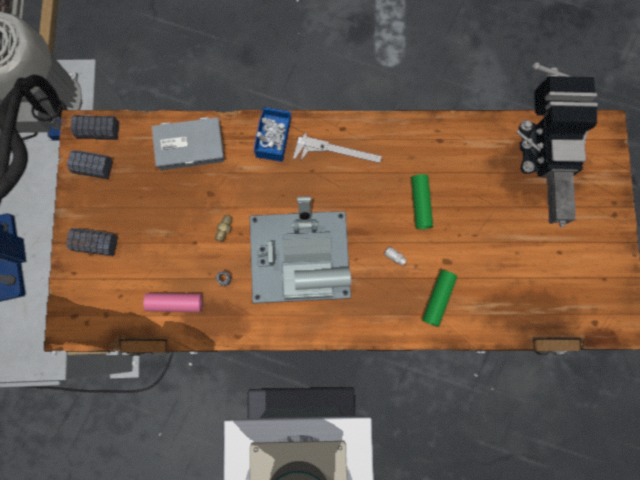

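View pics/side0.png

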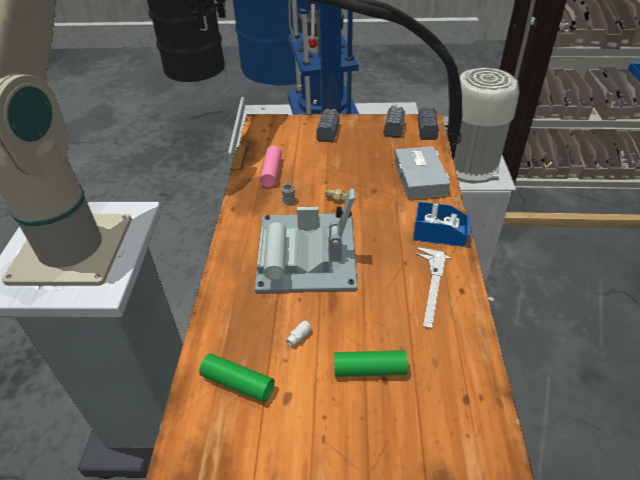

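The top view shows the bright steel tube on the deck at about (322,278), the stop at (265,252) and the upright arm at (305,210). In the side view the tube is at (273,250). The pink and green cylinders are decoys.

```bash
cat > h.py <<'E'
import numpy as np,cv2
from cell import read_state,cams,order,ctrl
def cam(d):
    f=240/np.tan(np.radians(d["fovy"])/2)
    K=np.array([[f,0,d["cx"]],[0,f,d["cy"]],[0,0,1]]);R=cv2.Rodrigues(d["rvec"])[0]
    return K,R,np.asarray(d["tvec"],float)
def proj(d,P):
    K,R,t=cam(d);return cv2.projectPoints(np.atleast_2d(np.asarray(P,float)),R,t,K,None)[0][:,0]
def ray(d,uv,z):
    K,R,t=cam(d);uv=np.atleast_2d(uv).astype(float)
    r=(np.linalg.inv(K)@np.c_[uv,np.ones(len(uv))].T).T@R; c=-R.T@t
    s=(np.broadcast_to(z,len(uv))-c[2])/r[:,2];return c+r*s[:,None]
E
python3 - <<'E'
from h import *
out=[]
for n,(x0,y0,x1,y1) in(("top",(235,190,365,315)),("side",(240,180,375,305))):
    d=cams.get_image(n);im=d["color"]
    print(n,"tcp px",proj(d,read_state()["eef_pos"]))
    hsv=cv2.cvtColor(im,cv2.COLOR_RGB2HSV);m=(hsv[:,:,1]<70).astype(np.uint8)*255
    w=np.zeros_like(m);w[y0:y1,x0:x1]=m[y0:y1,x0:x1]
    m=cv2.morphologyEx(w,cv2.MORPH_OPEN,np.ones((25,25),np.uint8) if n=="top" else np.ones((13,13),np.uint8))
    c=max(cv2.findContours(m,0,2)[0],key=cv2.contourArea)
    r=cv2.boxPoints(cv2.minAreaRect(c));P=ray(d,r,12);print(r.round(1).tolist());print(P.round(1).tolist(),np.linalg.norm(np.diff(P,axis=0),axis=1))
    q=cv2.approxPolyDP(cv2.convexHull(c),4,True)[:,0];print(q.tolist(),ray(d,q,12).round(0).tolist())
    cr=cv2.resize(im[y0:y1,x0:x1],None,fx=4.5,fy=4.5,interpolation=cv2.INTER_CUBIC)
    cv2.imwrite(f"pics/{n}1.png",cr[:,:,::-1])
E
```

```text
top tcp px [[-29.33605668 385.94932543]]
[[247.89999389648438, 215.3000030517578], [346.20001220703125, 210.60000610351562], [350.3999938964844, 297.79998779296875], [252.10000610351562, 302.5]]
[[599.2, 107.3, 12.0], [606.3, -117.4, 12.0], [406.8, -120.9, 12.0], [400.3, 97.9, 12.0]] [224.8689607  199.61343565 218.8851397 ]
[[345, 213], [349, 297], [252, 301], [250, 216]] [[601.0, -114.0, 12.0], [409.0, -118.0, 12.0], [404.0, 98.0, 12.0], [597.0, 103.0, 12.0]]
side tcp px [[216.14251213  41.3832232 ]]
[[255.0, 207.0], [356.0, 207.0], [356.0, 291.0], [255.0, 291.0]]
[[382.5, 122.1, 12.0], [612.1, 121.2, 12.0], [605.5, -127.0, 12.0], [411.4, -127.5, 12.0]] [229.5509588  248.32311155 194.02926212]
[[350, 212], [356, 289], [255, 291], [263, 215], [297, 207]] [[598.0, 104.0, 12.0], [606.0, -122.0, 12.0], [411.0, -128.0, 12.0], [404.0, 94.0, 12.0], [478.0, 122.0, 12.0]]
```

View pics/top1.png

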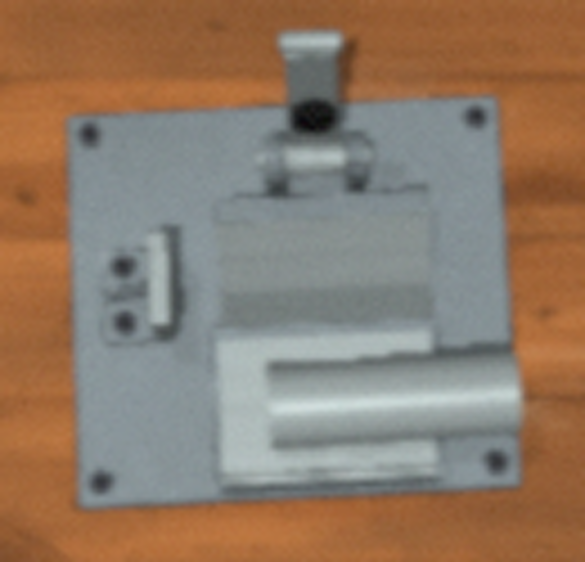

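View pics/side1.png

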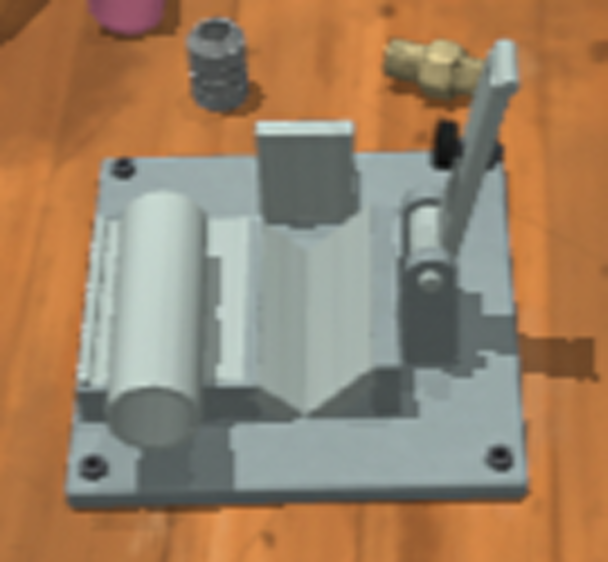

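Corners, tube and stop are clear in the crops: plate corners at crop (70,118), (497,98), (521,485) and (82,507), and tube corners at (268,365), (515,345), (522,432) and (272,447). Next I convert these to fixture coordinates.

```bash
cat >> h.py <<'E'
import os
FIX=np.load("fix.npy") if os.path.exists("fix.npy") else None   # ox, oy, yaw
def tofix(P):
    P=np.atleast_2d(P).astype(float).copy();c,s=np.cos(FIX[2]),np.sin(FIX[2]);q=P[:,:2]-FIX[:2]
    P[:,0]=q[:,0]*c+q[:,1]*s;P[:,1]=-q[:,0]*s+q[:,1]*c;return P
def toworld(P):
    P=np.atleast_2d(P).astype(float).copy();c,s=np.cos(FIX[2]),np.sin(FIX[2]);x,y=P[:,0].copy(),P[:,1].copy()
    P[:,0]=x*c-y*s+FIX[0];P[:,1]=x*s+y*c+FIX[1];return P
E
python3 - <<'E'
import h;from h import *
t=cams.get_image("top");s=cams.get_image("side")
T=lambda *p:np.array(p)/4.5+[235,190]
S=lambda *p:np.array(p)/4.5+[240,180]
M=np.array([[96,125],[96,-95],[-104,-95],[-104,125]],float) # tl,tr,br,bl in top
res=[]
for W in(ray(t,T((70,118),(497,98),(521,485),(82,507)),12)[:,:2],ray(s,S((508,153),(525,487),(68,494),(103,158)),12)[:,:2]):
    a=M-M.mean(0);b=W-W.mean(0);H=a.T@b;yaw=np.arctan2(H[0,1]-H[1,0],H[0,0]+H[1,1])
    R=np.array([[np.cos(yaw),-np.sin(yaw)],[np.sin(yaw),np.cos(yaw)]]);o=W.mean(0)-R@M.mean(0)
    print(o,yaw,"resid",(W-(M@R.T+o)).round(1).tolist());res.append([*o,yaw])
h.FIX=np.mean(res,0);np.save("fix.npy",h.FIX);print(h.FIX)
print("cams",[(-cam(d)[1].T@cam(d)[2]).round() for d in(t,s)])
print("tube",tofix(ray(t,T((268,365),(515,345),(522,432),(272,447)),54)).round(1).tolist())
print("tube side top-line ends z74",tofix(ray(s,S((163,193),(155,390)),74)).round(1).tolist())
print("stop top",tofix(ray(t,T((172,238),(172,325)),68)).round(1).tolist(),"side",tofix(ray(s,S((258,137),(354,135)),68)).round(1).tolist())
K,R,tt=cam(t);K2,R2,t2=cam(s)
X=cv2.triangulatePoints(K@np.c_[R,tt],K2@np.c_[R2,t2],T((311,40)).T,S((505,47)).T)
print("tip",tofix((X[:3]/X[3]).T))
E
```

```text
[506.304856   -25.03425884] 0.03121655148008041 resid [[-1.5, -1.6], [-1.6, 1.4], [1.6, 1.5], [1.5, -1.3]]
[510.86819317 -28.24667678] 0.021416621669683767 resid [[0.3, -1.7], [-1.9, 1.1], [2.4, 1.0], [-0.7, -0.4]]
[ 5.08586525e+02 -2.66404678e+01  2.63165866e-02]
cams [array([ 296.,  -24., 1322.]), array([ 571., -776.,  772.])]
tube [[-44.4, 29.6, 54.0], [-39.9, -90.1, 54.0], [-82.2, -91.1, 54.0], [-84.1, 29.3, 54.0]]
tube side top-line ends z74 [[-61.3, 27.5, 74.0], [-57.4, -93.5, 74.0]]
stop top [[17.3, 73.1, 68.0], [-25.0, 74.5, 68.0]] side [[-20.3, 71.7, 68.0], [24.3, 71.8, 68.0]]
tip [[ 87.15373638   2.80104741 172.39976457]]
```

Emit:
{"api": "move_arm", "payload": {"targets": "-1 0 0 0 0 0 -5.8; -1 0 0 0 0 0 -5.8; -1 0 0 0 0 0 -5.8; -1 0 0 0 0 0 -5.8; -1 -1 -3.8 0 0 0 0"}}

```text
clock: 0.72
eef_pos: [247.4, 572.9, 194.4]
tool_rot: [3.134, -0.003, -3.104]
force: [-1.0, 1.3, 0.6]
width: 25.5
gripper_force: 0.0
```

Emit:
{"api": "move_arm", "payload": {"targets": "-1 -1 -3.8 0 0 0 0; -1 -1 -3.8 0 0 0 0; -1 -1 -3.8 0 0 0 0; -1 -1 -3.8 0 0 0 0; -1 -1 -3.8 0 0 0 0"}}

```text
clock: 1.13
eef_pos: [306.9, 375.4, 195.0]
tool_rot: [3.141, 0.0, -3.116]
force: [1.1, -1.0, -0.1]
width: -0.3
gripper_force: 0.0
```

Emit:
{"api": "move_arm", "payload": {"targets": "-1 -1.3 -3.9 0 0 0 0; -1 -1.3 -3.9 0 0 0 0; -1 -1.3 -3.9 0 0 0 0; -1 -1.3 -3.9 0 0 0 0; -1 -1.3 -3.9 0 0 0 0"}}

```text
clock: 1.55
eef_pos: [376.9, 182.2, 195.2]
tool_rot: [3.141, 0.001, -3.116]
force: [1.4, 0.3, 0.4]
width: -0.0
gripper_force: 0.0
```

Emit:
{"api": "move_arm", "payload": {"targets": "-1 -1.3 -3.9 0 0 0 0; -1 -1.3 -3.9 0 0 0 0; -1 -1.3 -3.9 0 0 0 0; -1 -1.3 -3.9 0 0 0 0; -1 0 0 0 0 0 0"}}

```text
clock: 1.97
eef_pos: [435.1, 20.5, 195.3]
tool_rot: [-3.138, 0.003, -3.129]
force: [-0.8, -1.3, 0.1]
width: 0.2
gripper_force: 0.0
```

```bash
cat > st.py <<'E'
from h import *
s=read_state();print("fix",tofix(s["eef_pos"]).round(1),"yaw-f",round(s["tool_rot"][2]-FIX[2],3),"F",s["force"].round(1),"w",round(s["width"],1),"t",s["clock"])
E
python3 st.py
```

```text
fix [[-72.2  49.  195.3]] yaw-f -3.156 F [-0.8 -1.3  0.1] w 0.2 t 1.9667
```

Emit:
{"api": "move_arm", "payload": {"targets": "-1 1 -2.67 0 0 0 0; -1 1 -2.67 0 0 0 0; -1 1 -2.67 0 0 0 0; -1 0 0 3.5 0 0 0; -1 0 0 3.5 0 0 0"}}

```text
clock: 2.38
eef_pos: [406.4, -53.3, 125.8]
tool_rot: [-3.14, 0.007, -3.121]
force: [0.9, -0.1, -0.5]
width: -0.3
gripper_force: 0.0
```

Emit:
{"api": "move_arm", "payload": {"targets": "-1 0 0 3 0 0 0; -1 0 0 1.5 0 0 0; -1 0 0 0 0 0 0"}}

```text
clock: 2.63
eef_pos: [402.2, -51.2, 77.5]
tool_rot: [3.141, -0.006, -3.117]
force: [-0.4, 0.6, -0.2]
width: 0.1
gripper_force: 0.0
```

```bash
python3 st.py
python3 - <<'E'
from h import *
a=cams.get_image("side")["color"][150:310,220:400];b=cams.get_image("top")["color"][185:345,230:410]
im=np.vstack([cv2.resize(x,None,fx=3.7,fy=1.87*1.0,interpolation=2) if 0 else cv2.resize(x,None,fx=2.2,fy=2.2,interpolation=2) for x in(a,b)])
im=np.hstack([im[:352],im[352:]]);cv2.imwrite("pics/c2.png",im[:,:,::-1]);print(im.shape)
E
```

```text
fix [[-107.   -21.7   77.5]] yaw-f -3.143 F [-0.4  0.6 -0.2] w 0.1 t 2.6333
(352, 792, 3)
```

View pics/c2.png

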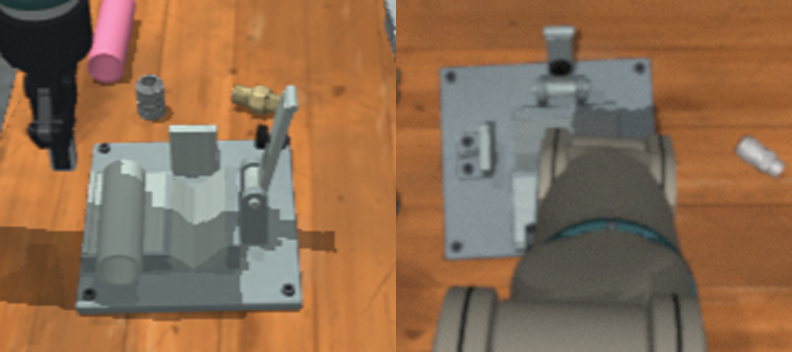

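The shut fingers hang in front of the tube (left half, tip at about (65,165)), and the tube hasn't moved. I lower them and then push toward the vee.

Emit:
{"api": "move_arm", "payload": {"targets": "-1 0 -0.9 0 0 0 0; -1 0 0 1.7 0 0 0; -1 0 0 1.6 0 0 0; -1 0 0 0 0 0 0; -1 0 0 0 0 0 0"}}

```text
clock: 3.15
eef_pos: [405.1, -61.0, 47.7]
tool_rot: [-3.141, 0.001, -3.117]
force: [0.7, 1.4, 0.8]
width: -0.3
gripper_force: 0.0
```

Emit:
{"api": "move_arm", "payload": {"targets": "-1 -0.2 0 0 0 0 0; -1 -0.2 0 0 0 0 0; -1 -0.2 0 0 0 0 0; -1 -0.2 0 0 0 0 0; -1 -0.1 0 0 0 0 0"}}

```text
clock: 3.57
eef_pos: [414.5, -60.3, 47.3]
tool_rot: [-3.141, 0.001, -3.116]
force: [-0.3, 0.0, 0.1]
width: -0.2
gripper_force: 0.0
```

```bash
python3 st.py
```

```text
fix [[-94.9 -31.1  47.3]] yaw-f -3.143 F [-0.3  0.   0.1] w -0.2 t 3.5667
```

Emit:
{"api": "move_arm", "payload": {"targets": "-1 -0.1 0 0.2 0 0 0; -1 -0.15 0 0.1 0 0 0; -1 -0.15 0 0 0 0 0; -1 -0.15 0 0 0 0 0; -1 -0.15 0 0 0 0 0"}}

```text
clock: 3.98
eef_pos: [420.7, -60.1, 43.8]
tool_rot: [3.142, -0.0, -3.117]
force: [0.6, -0.4, 0.1]
width: 0.1
gripper_force: 0.0
```

Emit:
{"api": "move_arm", "payload": {"targets": "-1 -0.2 0 0 0 0 0; -1 -0.2 0 0 0 0 0; -1 -0.2 0 0 0 0 0; -1 -0.2 0 0 0 0 0; -1 -0.2 0 0 0 0 0"}}

```text
clock: 4.4
eef_pos: [430.9, -59.8, 43.9]
tool_rot: [3.142, -0.0, -3.117]
force: [-0.6, -0.4, -0.2]
width: -0.0
gripper_force: 0.0
```

```bash
python3 st.py
```

```text
fix [[-78.6 -31.1  43.9]] yaw-f -3.143 F [-0.6 -0.4 -0.2] w -0.0 t 4.4
```

Emit:
{"api": "move_arm", "payload": {"targets": "-1 -0.2 0 0 0 0 0; -1 -0.2 0 0 0 0 0; -1 -0.2 0 0 0 0 0; -1 -0.2 0 0 0 0 0; -1 -0.2 0 0 0 0 0"}}

```text
clock: 4.82
eef_pos: [440.9, -59.6, 43.9]
tool_rot: [3.142, -0.0, -3.117]
force: [-0.2, -0.9, -1.1]
width: 0.1
gripper_force: 0.0
```

```bash
python3 st.py
python3 - <<'E'
from h import *
a=cams.get_image("side")["color"][150:310,220:400]
cv2.imwrite("pics/c3.png",cv2.resize(a,None,fx=3,fy=3,interpolation=2)[:,:,::-1])
E
```

```text
fix [[-68.6 -31.2  43.9]] yaw-f -3.143 F [-0.2 -0.9 -1.1] w 0.1 t 4.8167
```

View pics/c3.png

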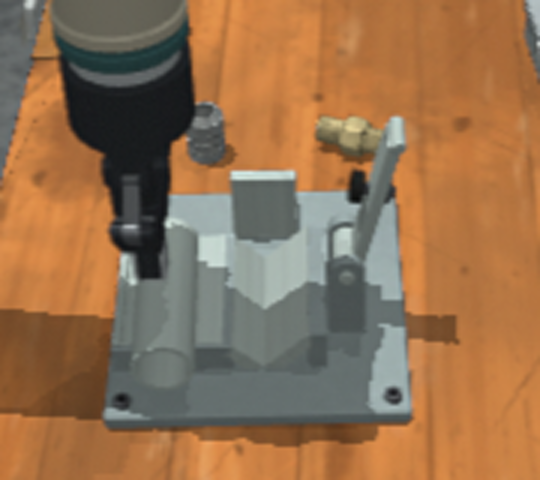

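Run:
```python
from h import *
d=cams.get_image("side")
g=lambda P:((proj(d,toworld(P))-[220,150])*3).round(0).tolist()
p=tofix(read_state()["eef_pos"])[0];print("tcp",g(p),"up30",g(p+[0,0,30]))
for x in(-62,-50,-40):print(x,"end centre",g([x,-91,54]),"far end top",g([x,29,74]),"left edge y-31",g([x-20,-31,54]))
```

```text
tcp [[157.0, 312.0]] up30 [[153.0, 280.0]]
-62 end centre [[159.0, 369.0]] far end top [[168.0, 217.0]] left edge y-31 [[134.0, 302.0]]
-50 end centre [[178.0, 369.0]] far end top [[186.0, 217.0]] left edge y-31 [[153.0, 301.0]]
-40 end centre [[194.0, 369.0]] far end top [[200.0, 217.0]] left edge y-31 [[168.0, 301.0]]
```

Run:
```python
from h import *
d=cams.get_image("side")
print(proj(d,[402.2,-51.2,77.5]), "seen ~249.5,226.4 in c2")
a=d["color"][195:295,245:325]
cv2.imwrite("pics/c4.png",cv2.resize(a,None,fx=6,fy=6,interpolation=2)[:,:,::-1])
```

```text
[[251.09201571 238.95745737]] seen ~249.5,226.4 in c2
```

View pics/c4.png

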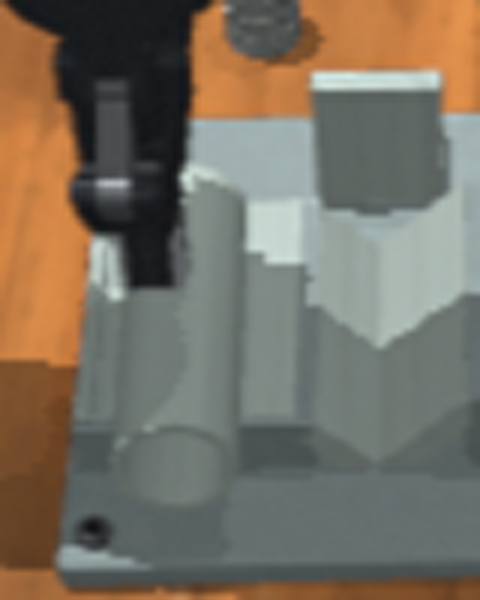

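Run:
```python
from h import *
for n in("side","top"):
    d=cams.get_image(n);print(n,proj(d,[[0,0,0],[0,0,100],[100,0,0],[0,100,0]]).round().tolist(), "tilt R",cam(d)[1].round(2).tolist())
s=read_state();print(s["qpos"].round(3),s["eef_pos"],s["tool_rot"])
```

```text
side [[71.0, 249.0], [54.0, 213.0], [117.0, 249.0], [88.0, 218.0]] tilt R [[1.0, 0.02, -0.02], [-0.0, -0.68, -0.73], [-0.03, 0.73, -0.68]]
top [[299.0, 491.0], [298.0, 503.0], [298.0, 442.0], [252.0, 492.0]] tilt R [[-0.02, -1.0, 0.01], [-0.98, 0.02, -0.18], [0.18, -0.01, -0.98]]
[ 0.063  0.616  0.012  2.204 -0.022  0.322  1.69 ] [440.48573871 -59.59875491  43.86957776] [ 3.14157477e+00 -2.91354460e-04 -3.11651844e+00]
```

The image contradicts the reported tip height: the tip shows at (270,243) but the TCP projects to (272,254), and the tube hasn't moved. The real fingertips look about 30 mm higher than reported. I back off, lower gently with force checks, and measure the tip.

Emit:
{"api": "move_arm", "payload": {"targets": "-1 1 0 0 0 0 0; -1 1 0 0 0 0 0; -1 1 0 0 0 0 0; -1 0.9 0 0 0 0 0; -1 0 0 0 0 0 0"}}

```text
clock: 5.48
eef_pos: [398.9, -60.6, 43.8]
tool_rot: [3.141, -0.003, -3.117]
force: [-0.2, -0.1, 0.3]
width: -0.1
gripper_force: 0.0
```

```bash
cat > tip.py <<'E'
from h import *
d=cams.get_image("side");im=d["color"].astype(int);s=read_state();p=s["eef_pos"]
v=im.max(2);q=proj(d,p)[0];print("tcp proj",q.round(1))
for r in range(int(q[1])-24,int(q[1])+10,2):
    row=v[r,int(q[0])-18:int(q[0])+19:2];print(r,row.tolist())
E
python3 st.py; python3 tip.py
```

```text
fix [[-110.6  -31.1   43.8]] yaw-f -3.143 F [-0.2 -0.1  0.3] w -0.1 t 5.4833
tcp proj [251.7 254.5]
230 [87, 25, 45, 51, 51, 30, 26, 26, 23, 41, 132, 211, 204, 192, 181, 164, 209, 122, 186]
232 [208, 91, 25, 30, 33, 29, 24, 23, 25, 49, 99, 212, 207, 197, 188, 168, 210, 123, 133]
234 [215, 219, 126, 76, 68, 33, 27, 29, 23, 84, 88, 208, 207, 198, 207, 177, 210, 118, 129]
236 [217, 220, 216, 214, 173, 53, 29, 30, 26, 88, 78, 195, 207, 172, 209, 194, 210, 118, 130]
238 [214, 217, 211, 206, 192, 65, 27, 30, 28, 70, 93, 195, 207, 165, 201, 195, 190, 117, 130]
240 [210, 212, 201, 199, 203, 84, 28, 32, 27, 58, 99, 205, 205, 171, 195, 138, 128, 118, 130]
242 [197, 204, 193, 198, 198, 110, 33, 33, 31, 51, 113, 213, 203, 177, 151, 128, 117, 120, 131]
244 [202, 204, 199, 197, 200, 202, 176, 175, 201, 214, 214, 212, 202, 150, 126, 128, 115, 122, 132]
246 [204, 203, 200, 198, 201, 201, 186, 196, 193, 216, 215, 212, 200, 136, 127, 134, 117, 122, 132]
248 [204, 201, 196, 197, 201, 199, 185, 199, 205, 215, 215, 210, 200, 122, 122, 133, 117, 123, 132]
250 [201, 200, 195, 197, 200, 194, 189, 200, 211, 213, 213, 199, 197, 122, 117, 133, 109, 123, 132]
252 [199, 196, 193, 196, 198, 187, 193, 200, 209, 208, 210, 195, 197, 131, 122, 132, 111, 126, 133]
254 [192, 185, 190, 195, 195, 186, 198, 200, 206, 206, 211, 199, 169, 134, 121, 132, 111, 125, 133]
256 [119, 115, 119, 127, 127, 124, 136, 193, 197, 137, 141, 193, 167, 131, 129, 133, 112, 126, 134]
258 [119, 117, 118, 120, 118, 121, 125, 120, 124, 126, 127, 124, 105, 132, 126, 133, 113, 126, 133]
260 [118, 116, 116, 116, 116, 125, 125, 123, 123, 124, 126, 125, 112, 130, 128, 124, 114, 128, 134]
262 [115, 104, 105, 103, 104, 113, 110, 122, 122, 126, 124, 125, 109, 129, 128, 124, 116, 129, 135]
```

Emit:
{"api": "move_arm", "payload": {"targets": "-1 0 0 0.6 0 0 0; -1 0 0 0.6 0 0 0; -1 0 0 0.5 0 0 0; -1 0 0 0 0 0 0"}}

```text
clock: 5.87
eef_pos: [402.0, -60.7, 29.8]
tool_rot: [3.141, -0.005, -3.115]
force: [0.3, 0.0, 0.9]
width: 0.1
gripper_force: 0.0
```

```bash
python3 st.py; python3 tip.py|head -12
```

```text
fix [[-107.5  -31.2   29.8]] yaw-f -3.142 F [0.3 0.  0.9] w 0.1 t 5.8667
tcp proj [253.  259.4]
235 [222, 79, 31, 54, 58, 58, 34, 30, 28, 24, 33, 185, 204, 182, 181, 201, 155, 124, 133]
237 [222, 164, 40, 30, 43, 44, 36, 25, 24, 25, 58, 159, 202, 191, 171, 212, 140, 124, 135]
239 [215, 216, 175, 59, 28, 33, 29, 27, 26, 25, 87, 132, 198, 182, 169, 166, 117, 126, 135]
241 [206, 205, 199, 200, 199, 146, 46, 31, 30, 30, 93, 89, 199, 186, 125, 133, 111, 127, 136]
243 [203, 201, 198, 199, 203, 169, 46, 28, 27, 28, 90, 95, 203, 161, 123, 134, 113, 128, 135]
245 [207, 203, 199, 200, 203, 184, 64, 27, 31, 27, 87, 109, 173, 137, 127, 126, 114, 128, 136]
247 [205, 203, 198, 202, 203, 194, 77, 29, 31, 27, 74, 140, 170, 131, 129, 135, 114, 129, 137]
249 [202, 199, 197, 202, 202, 191, 179, 163, 180, 188, 187, 201, 150, 132, 128, 132, 118, 129, 136]
251 [201, 196, 195, 200, 200, 185, 199, 206, 216, 213, 208, 197, 157, 130, 125, 119, 117, 130, 136]
253 [194, 193, 196, 199, 192, 188, 201, 205, 210, 210, 204, 198, 151, 128, 128, 121, 118, 131, 136]
255 [186, 189, 193, 195, 189, 192, 200, 200, 203, 206, 202, 198, 136, 127, 133, 117, 119, 130, 137]
```

Emit:
{"api": "move_arm", "payload": {"targets": "-1 0.2 0 0.3 0 0 0; -1 0 0 0.3 0 0 0; -1 0 0 0 0 0 0"}}

```text
clock: 6.17
eef_pos: [399.1, -60.8, 24.2]
tool_rot: [3.141, -0.006, -3.116]
force: [-0.1, -0.4, -0.6]
width: 0.1
gripper_force: 0.0
```

Emit:
{"api": "move_arm", "payload": {"targets": "-1 0.2 0 0.3 0 0 0; -1 0 0 0.3 0 0 0; -1 0 0 0 0 0 0"}}

```text
clock: 6.42
eef_pos: [396.9, -60.9, 18.3]
tool_rot: [3.141, -0.006, -3.116]
force: [0.5, 0.4, -0.2]
width: 0.2
gripper_force: 0.0
```

```bash
python3 st.py; python3 tip.py|head -14
```

```text
fix [[-112.5  -31.3   18.3]] yaw-f -3.143 F [ 0.5  0.4 -0.2] w 0.2 t 6.4167
tcp proj [251.4 263.4]
239 [142, 32, 44, 63, 63, 48, 32, 30, 26, 26, 72, 216, 209, 152, 130, 135, 134, 119, 132]
241 [200, 49, 26, 48, 50, 40, 25, 25, 27, 35, 70, 199, 207, 151, 130, 129, 118, 120, 132]
243 [202, 202, 87, 24, 25, 28, 26, 27, 26, 36, 85, 196, 207, 153, 130, 131, 115, 123, 133]
245 [205, 208, 203, 198, 201, 92, 30, 34, 29, 57, 97, 184, 204, 138, 129, 132, 113, 123, 133]
247 [206, 204, 201, 200, 204, 112, 29, 30, 28, 45, 102, 162, 202, 131, 123, 136, 118, 123, 134]
249 [203, 203, 197, 200, 204, 134, 32, 30, 30, 34, 100, 184, 201, 121, 122, 134, 118, 123, 134]
251 [201, 201, 196, 198, 202, 152, 44, 30, 30, 32, 98, 177, 200, 126, 119, 133, 110, 126, 134]
253 [199, 192, 194, 198, 197, 187, 158, 153, 159, 156, 169, 200, 195, 131, 122, 133, 112, 126, 134]
255 [194, 186, 193, 195, 194, 187, 200, 200, 205, 207, 209, 199, 178, 133, 130, 133, 112, 126, 134]
257 [189, 183, 189, 193, 189, 188, 199, 194, 200, 201, 203, 198, 159, 132, 129, 134, 113, 128, 134]
259 [187, 175, 173, 173, 173, 182, 184, 180, 196, 198, 200, 200, 150, 131, 128, 134, 114, 128, 134]
261 [185, 173, 171, 171, 171, 184, 182, 181, 191, 195, 196, 197, 152, 131, 129, 124, 115, 129, 136]
263 [182, 169, 171, 169, 175, 189, 179, 177, 189, 198, 194, 194, 138, 131, 129, 133, 117, 130, 136]
```

Emit:
{"api": "move_arm", "payload": {"targets": "-1 0 0 0.3 0 0 0; -1 0 0 0.3 0 0 0; -1 -0.3 0 0 0 0 0; -1 -0.3 0 0 0 0 0; -1 -0.3 0 0 0 0 0"}}

```text
clock: 6.88
eef_pos: [406.7, -60.6, 12.8]
tool_rot: [3.142, -0.005, -3.116]
force: [0.3, 0.4, 0.0]
width: -0.3
gripper_force: 0.0
```

```bash
python3 st.py; python3 tip.py|head -14
```

```text
fix [[-102.8  -31.3   12.8]] yaw-f -3.143 F [0.3 0.4 0. ] w -0.3 t 6.8833
tcp proj [256.9 265.3]
241 [179, 40, 34, 61, 64, 62, 35, 33, 25, 25, 51, 186, 126, 134, 112, 127, 137, 139, 141]
243 [198, 82, 25, 44, 49, 49, 29, 25, 26, 27, 69, 136, 124, 135, 114, 129, 136, 139, 139]
245 [202, 200, 119, 24, 27, 29, 27, 26, 25, 31, 89, 121, 129, 127, 116, 128, 137, 139, 140]
247 [199, 203, 208, 168, 183, 110, 29, 33, 30, 44, 100, 117, 129, 136, 116, 130, 137, 138, 140]
249 [198, 202, 204, 192, 199, 133, 34, 31, 30, 37, 101, 108, 129, 133, 118, 130, 137, 138, 139]
251 [196, 201, 200, 188, 202, 149, 45, 28, 31, 30, 94, 119, 127, 120, 118, 130, 137, 139, 139]
253 [195, 200, 193, 189, 204, 172, 53, 29, 29, 27, 92, 122, 129, 121, 119, 132, 138, 138, 138]
255 [193, 196, 190, 193, 201, 201, 182, 157, 155, 152, 111, 128, 132, 117, 120, 131, 137, 137, 139]
257 [193, 193, 187, 195, 195, 198, 203, 205, 202, 199, 118, 124, 134, 117, 123, 132, 137, 137, 139]
259 [187, 180, 176, 187, 179, 182, 182, 197, 200, 198, 114, 119, 135, 117, 123, 133, 137, 138, 139]
261 [185, 174, 180, 186, 180, 180, 178, 184, 192, 197, 129, 124, 135, 111, 123, 134, 138, 138, 139]
263 [184, 174, 184, 188, 177, 180, 179, 182, 191, 168, 124, 122, 136, 117, 124, 135, 137, 139, 139]
265 [183, 170, 184, 185, 177, 175, 173, 175, 184, 170, 99, 115, 121, 111, 126, 134, 137, 136, 130]
```

The finger is over the deck front at a reported z of 13 with no force, so the height offset is confirmed. Now the push.

Emit:
{"api": "move_arm", "payload": {"targets": "-1 -0.2 0 0 0 0 0; -1 -0.2 0 0 0 0 0; -1 -0.2 0 0 0 0 0; -1 -0.2 0 0 0 0 0; -1 -0.2 0 0 0 0 0"}}

```text
clock: 7.35
eef_pos: [416.2, -60.4, 12.5]
tool_rot: [3.141, -0.005, -3.116]
force: [-0.1, 0.4, 0.3]
width: 0.0
gripper_force: 0.0
```

Emit:
{"api": "move_arm", "payload": {"targets": "-1 -0.2 0 0 0 0 0; -1 -0.2 0 0 0 0 0; -1 -0.2 0 0 0 0 0; -1 -0.2 0 0 0 0 0; -1 -0.2 0 0 0 0 0"}}

```text
clock: 7.77
eef_pos: [426.1, -60.2, 12.4]
tool_rot: [3.142, -0.005, -3.116]
force: [0.2, -0.3, 0.3]
width: -0.2
gripper_force: 0.1
```

```bash
python3 st.py
python3 - <<'E'
from h import *
a=cams.get_image("side")["color"][150:310,220:400]
cv2.imwrite("pics/c5.png",cv2.resize(a,None,fx=4,fy=3.7,interpolation=2)[:,:,::-1])
E
```

```text
fix [[-83.3 -31.4  12.4]] yaw-f -3.143 F [ 0.2 -0.3  0.3] w -0.2 t 7.7667
```

View pics/c5.png

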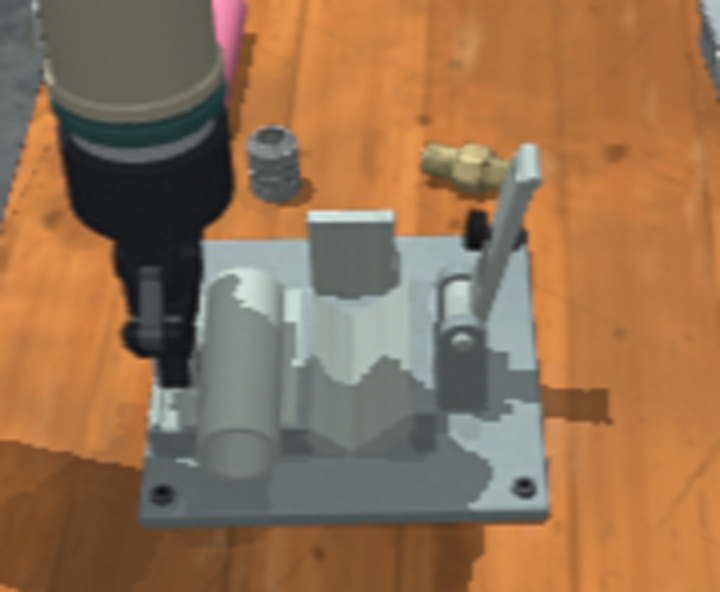

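The tube has begun rolling: its end centre is now at (279,273), about 11 mm on, with the finger touching its near side.

Emit:
{"api": "move_arm", "payload": {"targets": "-1 -0.2 0 0 0 0 0; -1 -0.2 0 0 0 0 0; -1 -0.2 0 0 0 0 0; -1 -0.2 0 0 0 0 0; -1 -0.2 0 0 0 0 0"}}

```text
clock: 8.23
eef_pos: [436.2, -59.9, 12.4]
tool_rot: [3.142, -0.005, -3.116]
force: [-0.3, 0.3, 0.6]
width: 0.1
gripper_force: 0.1
```

Emit:
{"api": "move_arm", "payload": {"targets": "-1 -0.2 0 0 0 0 0; -1 -0.2 0 0 0 0 0; -1 -0.2 0 0 0 0 0; -1 -0.2 0 0 0 0 0; -1 -0.2 0 0 0 0 0"}}

```text
clock: 8.65
eef_pos: [446.2, -59.7, 12.4]
tool_rot: [3.142, -0.005, -3.116]
force: [0.3, -0.8, 0.1]
width: 0.1
gripper_force: 0.1
```

```bash
cat > tube.py <<'E'
from h import *
# tube pose from side view: right silhouette edge search is messy; report brightness along a row across its near end
d=cams.get_image("side");g=cv2.cvtColor(d["color"],cv2.COLOR_RGB2GRAY)
for x,z in((-40,54),(-30,54),(-20,54),(0,42.3)):
    print("model end centre x",x,proj(d,toworld([x,-91,z]))[0].round(0))
cv2.imwrite("pics/raw.png",g)
for r in(262,268,272,276,280,284): print(r,g[r,262:325:2].tolist())
E
python3 st.py; python3 tube.py
```

```text
fix [[-63.3 -31.4  12.4]] yaw-f -3.143 F [ 0.3 -0.8  0.1] w 0.1 t 8.65
model end centre x -40 [285. 273.]
model end centre x -30 [290. 273.]
model end centre x -20 [295. 273.]
model end centre x 0 [306. 277.]
262 [191, 192, 193, 192, 196, 201, 151, 117, 120, 108, 121, 129, 133, 138, 135, 134, 132, 128, 119, 108, 122, 122, 123, 119, 117, 118, 116, 117, 118, 116, 103, 83]
268 [83, 83, 82, 82, 80, 82, 83, 82, 82, 105, 103, 112, 119, 118, 120, 119, 115, 106, 108, 99, 112, 124, 123, 118, 117, 116, 104, 99, 100, 97, 89, 80]
272 [80, 80, 82, 82, 82, 81, 79, 80, 83, 100, 104, 114, 120, 120, 121, 119, 116, 110, 100, 100, 101, 99, 100, 103, 97, 98, 99, 97, 96, 96, 96, 87]
276 [137, 160, 159, 158, 161, 160, 161, 161, 160, 99, 103, 114, 121, 120, 121, 120, 116, 109, 104, 109, 110, 108, 109, 111, 110, 110, 110, 110, 110, 110, 111, 111]
280 [97, 98, 98, 97, 96, 94, 95, 101, 103, 97, 96, 96, 97, 97, 97, 96, 96, 96, 107, 109, 109, 110, 110, 110, 110, 109, 109, 110, 109, 110, 110, 110]
284 [52, 93, 99, 99, 98, 97, 96, 98, 97, 97, 96, 95, 96, 97, 97, 96, 96, 97, 109, 110, 110, 110, 110, 110, 110, 110, 109, 109, 110, 110, 111, 109]
```

Emit:
{"api": "move_arm", "payload": {"targets": "-1 -0.2 0 0 0 0 0; -1 -0.2 0 0 0 0 0; -1 -0.2 0 0 0 0 0; -1 -0.15 0 0 0 0 0; -1 -0.15 0 0 0 0 0"}}

```text
clock: 9.12
eef_pos: [455.2, -59.5, 12.3]
tool_rot: [3.142, -0.005, -3.116]
force: [-0.0, -0.2, 0.1]
width: 0.0
gripper_force: 0.0
```

Emit:
{"api": "move_arm", "payload": {"targets": "-1 -0.15 0 0 0 0 0; -1 -0.15 0 0 0 0 0; -1 -0.15 0 0 0 0 0; -1 -0.15 0 0 0 0 0; -1 -0.1 0 0 0 0 0"}}

```text
clock: 9.53
eef_pos: [462.2, -59.2, 12.3]
tool_rot: [3.141, -0.005, -3.116]
force: [0.3, -0.1, -0.3]
width: -0.0
gripper_force: 0.0
```

```bash
python3 st.py; python3 tube.py
```

```text
fix [[-47.2 -31.4  12.3]] yaw-f -3.143 F [ 0.3 -0.1 -0.3] w -0.0 t 9.5333
model end centre x -40 [285. 273.]
model end centre x -30 [290. 273.]
model end centre x -20 [295. 273.]
model end centre x 0 [306. 277.]
262 [192, 192, 193, 191, 197, 200, 197, 193, 195, 199, 150, 119, 128, 138, 136, 134, 107, 118, 126, 135, 138, 136, 135, 130, 128, 119, 108, 117, 118, 117, 103, 84]
268 [82, 83, 83, 81, 81, 81, 83, 82, 82, 81, 82, 81, 82, 82, 81, 81, 101, 118, 113, 107, 108, 112, 106, 103, 117, 119, 102, 99, 100, 98, 89, 80]
272 [80, 80, 81, 82, 82, 81, 79, 80, 81, 81, 80, 80, 80, 82, 85, 85, 100, 102, 112, 118, 120, 124, 120, 117, 110, 101, 100, 97, 96, 96, 96, 87]
276 [160, 162, 162, 161, 159, 159, 162, 160, 161, 162, 163, 162, 170, 112, 110, 98, 99, 102, 112, 118, 120, 123, 119, 116, 110, 101, 106, 109, 110, 110, 111, 111]
280 [97, 98, 98, 96, 100, 101, 101, 141, 157, 161, 160, 160, 170, 132, 105, 96, 97, 97, 99, 99, 103, 107, 103, 100, 98, 107, 108, 109, 110, 110, 110, 110]
284 [52, 93, 98, 99, 97, 97, 96, 97, 97, 97, 96, 97, 108, 110, 107, 97, 97, 97, 96, 97, 96, 97, 96, 97, 97, 108, 110, 110, 110, 112, 111, 109]
```

The tube dropped into the vee (end centre at about (303,276)). I touch the empty deck lightly (z = 34 mm) to calibrate the tool height.

Emit:
{"api": "move_arm", "payload": {"targets": "-1 1 0 0 0 0 0; -1 0.8 0 0 0 0 0; -1 0 0 0.2 0 0 0; -1 0 0 0.2 0 0 0; -1 0 0 0 0 0 0"}}

```text
clock: 10.0
eef_pos: [444.2, -59.7, 8.1]
tool_rot: [3.141, -0.005, -3.116]
force: [0.3, 0.3, 0.8]
width: -0.5
gripper_force: 0.0
```

Emit:
{"api": "move_arm", "payload": {"targets": "-1 0 0 0.1 0 0 0; -1 0 0 0.1 0 0 0; -1 0 0 0.1 0 0 0"}}

```text
clock: 10.25
eef_pos: [444.3, -59.7, 5.2]
tool_rot: [3.141, -0.005, -3.116]
force: [0.7, 0.7, -1.0]
width: -0.3
gripper_force: 0.0
```

```bash
python3 st.py
python3 - <<'E'
from h import *
d=cams.get_image("side")
for y in(-46,-36,-31):
  for z in(40,50,60): print(y,z,proj(d,toworld([-102.8,y,z]))[0].round(1))
E
```

```text
fix [[-65.1 -31.3   5.2]] yaw-f -3.143 F [ 0.7  0.7 -1. ] w -0.3 t 10.25
-46 40 [254.3 261.3]
-46 50 [253.7 257.7]
-46 60 [253.1 254.1]
-36 40 [254.7 257.6]
-36 50 [254.2 254.1]
-36 60 [253.6 250.5]
-31 40 [254.9 255.8]
-31 50 [254.4 252.3]
-31 60 [253.8 248.6]
```

Emit:
{"api": "move_arm", "payload": {"targets": "-1 0 0 0.1 0 0 0; -1 0 0 0.1 0 0 0; -1 0 0 0.1 0 0 0; -1 0 0 0.1 0 0 0; -1 0 0 0.1 0 0 0"}}

```text
clock: 10.72
eef_pos: [443.9, -59.7, 0.3]
tool_rot: [3.142, -0.005, -3.116]
force: [-0.7, 0.7, -0.7]
width: -0.1
gripper_force: 0.0
```

```bash
python3 st.py
```

```text
fix [[-65.5 -31.4   0.3]] yaw-f -3.143 F [-0.7  0.7 -0.7] w -0.1 t 10.7167
```

Emit:
{"api": "move_arm", "payload": {"targets": "-1 0 0 0.1 0 0 0; -1 0 0 0.1 0 0 0; -1 0 0 0.1 0 0 0; -1 0 0 0 0 0 0"}}

```text
clock: 11.05
eef_pos: [443.9, -59.7, -2.3]
tool_rot: [-3.141, -0.005, -3.116]
force: [-0.6, 0.3, 4.8]
width: 0.1
gripper_force: 2.8
```

```bash
python3 st.py;python3 tip.py | head -18
```

```text
fix [[-65.5 -31.4  -2.3]] yaw-f -3.142 F [-0.6  0.3  4.8] w 0.1 t 11.05
tcp proj [275.5 270.1]
246 [205, 187, 108, 37, 60, 78, 79, 52, 40, 35, 26, 119, 140, 138, 138, 137, 139, 137, 200]
248 [202, 188, 138, 28, 39, 56, 56, 38, 28, 28, 26, 110, 140, 137, 138, 139, 139, 138, 144]
250 [201, 193, 142, 106, 22, 28, 32, 31, 26, 25, 30, 105, 139, 136, 138, 138, 139, 138, 139]
252 [202, 202, 169, 196, 135, 104, 53, 30, 33, 28, 75, 98, 139, 138, 137, 139, 140, 138, 140]
254 [175, 199, 164, 196, 199, 185, 75, 27, 31, 28, 90, 94, 139, 139, 137, 139, 139, 138, 140]
256 [173, 192, 179, 197, 198, 199, 83, 30, 30, 28, 75, 98, 139, 139, 137, 139, 139, 138, 141]
258 [166, 187, 174, 197, 198, 198, 101, 28, 31, 27, 72, 116, 138, 139, 138, 138, 140, 139, 140]
260 [176, 182, 181, 197, 198, 199, 181, 116, 114, 119, 117, 139, 138, 138, 137, 139, 139, 138, 136]
262 [173, 176, 186, 198, 198, 198, 201, 156, 123, 123, 121, 134, 138, 139, 137, 139, 140, 140, 135]
264 [134, 127, 194, 198, 197, 197, 199, 200, 125, 120, 117, 119, 131, 133, 131, 126, 125, 127, 127]
266 [110, 105, 108, 123, 114, 116, 116, 115, 92, 88, 87, 85, 85, 85, 85, 85, 83, 84, 83]
268 [93, 83, 84, 86, 86, 84, 84, 83, 85, 85, 85, 85, 84, 84, 84, 83, 83, 83, 84]
270 [116, 85, 84, 85, 86, 86, 86, 84, 85, 85, 85, 84, 85, 84, 83, 84, 85, 83, 83]
272 [95, 84, 84, 83, 85, 86, 84, 84, 82, 81, 84, 85, 84, 83, 83, 82, 87, 88, 87]
274 [98, 100, 99, 99, 99, 99, 145, 162, 165, 164, 102, 102, 103, 102, 102, 102, 102, 101, 100]
276 [99, 100, 101, 102, 101, 101, 99, 98, 104, 106, 100, 111, 116, 115, 115, 114, 113, 114, 113]
278 [100, 101, 100, 100, 101, 101, 101, 100, 100, 100, 99, 110, 115, 114, 112, 112, 113, 112, 113]
```

Contact at a reported z of about -2 means real tip height = reported + 36 mm. Now up, over to the tube's -y end, and turn the tool 90°.

Emit:
{"api": "move_arm", "payload": {"targets": "-1 0 0 -2.5 0 0 0; -1 0 0 -2.7 0 0 0; -1 -2.18 -2.7 0 0 0 0; -1 -2.18 -2.7 0 0 0 0; -1 -2.18 -2.7 0 0 0 0"}}

```text
clock: 11.52
eef_pos: [512.6, -140.1, 49.9]
tool_rot: [-3.141, -0.004, -3.115]
force: [1.8, -0.4, 0.2]
width: 0.3
gripper_force: 0.0
```

Emit:
{"api": "move_arm", "payload": {"targets": "-0.5 0 0 0 0 0 6.9; -0.5 0 0 0 0 0 6.9; -0.5 0 0 0 0 0 6.9; -0.5 0 0 0 0 0 6.9; -0.5 0 0 0 0 0 6.9"}}

```text
clock: 11.93
eef_pos: [511.4, -139.2, 48.8]
tool_rot: [-3.139, -0.005, 2.559]
force: [-0.3, -0.5, -0.0]
width: 21.2
gripper_force: 0.0
```

Emit:
{"api": "move_arm", "payload": {"targets": "-0.5 0 0 0 0 0 6.9; -0.5 0 0 0 0 0 6.9; -0.5 0 0 0 0 0 6.9; -0.5 0 0 0 0 0 6.9; -0.5 0 0 0 0 0 6.9"}}

```text
clock: 12.35
eef_pos: [511.4, -139.0, 48.9]
tool_rot: [-3.136, -0.002, 1.957]
force: [0.2, 0.3, -0.6]
width: 21.5
gripper_force: 0.0
```

Emit:
{"api": "move_arm", "payload": {"targets": "-0.5 0 0 0 0 0 6.9; -0.5 0 0 0 0 0 6.9; -0.5 0 0 0 0 0 6.9; -0.5 0 0 0 0 0 0.3; -0.5 0 0 0 0 0 0"}}

```text
clock: 12.77
eef_pos: [511.5, -138.9, 48.9]
tool_rot: [-3.136, 0.0, 1.599]
force: [0.7, -0.8, 0.8]
width: 21.2
gripper_force: 0.0
```

```bash
python3 st.py
```

```text
fix [[-1.000e-01 -1.123e+02  4.890e+01]] yaw-f 1.573 F [ 0.7 -0.8  0.8] w 21.2 t 12.7667
```

Emit:
{"api": "move_arm", "payload": {"targets": "-0.5 0 0 2.1 0 0 0; -0.5 0 0 2.1 0 0 0; -0.5 0.2 0 0 0 0 0; -0.5 0.2 0 0 0 0 0; -0.5 0.2 0 0 0 0 0"}}

```text
clock: 13.18
eef_pos: [511.5, -132.8, 7.5]
tool_rot: [-3.137, -0.0, 1.597]
force: [0.4, -0.2, -0.1]
width: 21.6
gripper_force: 0.0
```

Emit:
{"api": "move_arm", "payload": {"targets": "-0.5 0.2 0 0 0 0 0; -0.5 0.2 0 0 0 0 0; -0.5 0.2 0 0 0 0 0; -0.5 0.2 0 0 0 0 0; -0.5 0.2 0 0 0 0 0"}}

```text
clock: 13.6
eef_pos: [511.3, -123.7, 7.5]
tool_rot: [-3.137, 0.001, 1.596]
force: [-0.5, -2.8, 0.7]
width: 21.4
gripper_force: 1.2
```

```bash
python3 st.py
python3 - <<'E'
from h import *
a=cams.get_image("side")["color"][170:300,240:370]
cv2.imwrite("pics/c6.png",cv2.resize(a,None,fx=4.5,fy=4.5,interpolation=2)[:,:,::-1])
E
```

```text
fix [[  0.2 -97.1   7.5]] yaw-f 1.57 F [-0.5 -2.8  0.7] w 21.4 t 13.6
```

View pics/c6.png

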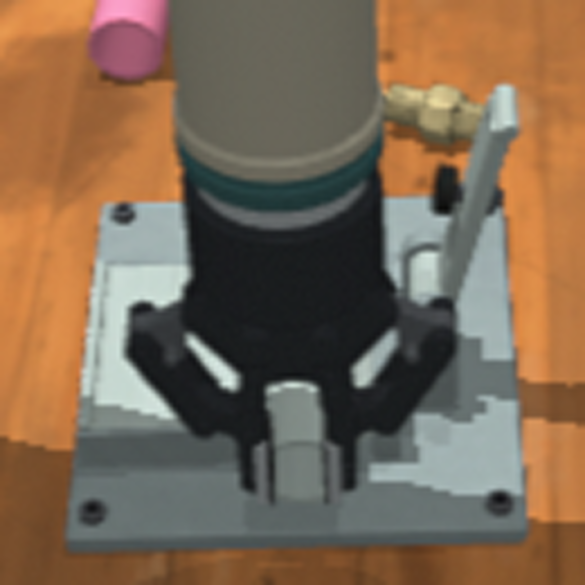

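The tube end shows between the two fingertips at (300,440), centred, and the push is 2.8 N, so it's sliding.

Emit:
{"api": "move_arm", "payload": {"targets": "-0.5 0.2 0 0 0 0 0; -0.5 0.2 0 0 0 0 0; -0.5 0.2 0 0 0 0 0; -0.5 0.2 0 0 0 0 0; -0.5 0.2 0 0 0 0 0"}}

```text
clock: 14.07
eef_pos: [510.7, -112.9, 7.0]
tool_rot: [-3.136, -0.0, 1.596]
force: [0.1, -1.4, 0.7]
width: 21.2
gripper_force: 1.0
```

Emit:
{"api": "move_arm", "payload": {"targets": "-0.5 0.2 0 0 0 0 0; -0.5 0.2 0 0 0 0 0; -0.5 0.2 0 0 0 0 0; -0.5 0.2 0 0 0 0 0; -0.5 0.2 0 0 0 0 0"}}

```text
clock: 14.48
eef_pos: [510.3, -102.8, 6.9]
tool_rot: [-3.136, -0.0, 1.596]
force: [-0.1, -1.7, 0.6]
width: 21.5
gripper_force: 1.0
```

Emit:
{"api": "move_arm", "payload": {"targets": "-0.5 0.2 0 0 0 0 0; -0.5 0.2 0 0 0 0 0; -0.5 0.2 0 0 0 0 0; -0.5 0.1 0 0 0 0 0; -0.5 0.1 0 0 0 0 0"}}

```text
clock: 14.9
eef_pos: [510.1, -94.9, 7.0]
tool_rot: [-3.136, -0.0, 1.596]
force: [-0.1, -2.5, -0.1]
width: 21.3
gripper_force: 1.0
```

```bash
python3 st.py
```

```text
fix [[ -0.3 -68.3   7. ]] yaw-f 1.57 F [-0.1 -2.5 -0.1] w 21.3 t 14.9
```

Emit:
{"api": "move_arm", "payload": {"targets": "-0.5 0.1 0 0 0 0 0; -0.5 0.1 0 0 0 0 0; -0.5 0.1 0 0 0 0 0; -0.5 0.1 0 0 0 0 0; -0.5 0.1 0 0 0 0 0"}}

```text
clock: 15.32
eef_pos: [510.0, -90.1, 7.0]
tool_rot: [-3.136, 0.0, 1.596]
force: [-0.1, -2.4, 0.8]
width: 21.7
gripper_force: 1.1
```

Emit:
{"api": "move_arm", "payload": {"targets": "-0.5 0.05 0 0 0 0 0; -0.5 0.05 0 0 0 0 0; -0.5 0.05 0 0 0 0 0"}}

```text
clock: 15.57
eef_pos: [509.9, -88.6, 7.0]
tool_rot: [-3.136, -0.0, 1.596]
force: [-0.4, -2.5, 0.9]
width: 21.4
gripper_force: 1.1
```

```bash
python3 st.py
```

```text
fix [[ -0.3 -61.9   7. ]] yaw-f 1.57 F [-0.4 -2.5  0.9] w 21.4 t 15.5667
```

Emit:
{"api": "move_arm", "payload": {"targets": "-0.5 0.05 0 0 0 0 0; -0.5 0.05 0 0 0 0 0; -0.5 0.05 0 0 0 0 0; -0.5 0.05 0 0 0 0 0"}}

```text
clock: 15.9
eef_pos: [509.9, -86.6, 7.0]
tool_rot: [-3.136, -0.0, 1.596]
force: [-0.6, -1.3, 0.3]
width: 21.3
gripper_force: 1.2
```

Emit:
{"api": "move_arm", "payload": {"targets": "-0.5 0.05 0 0 0 0 0; -0.5 0.05 0 0 0 0 0; -0.5 0 0 0 0 0 0"}}

```text
clock: 16.15
eef_pos: [509.9, -85.4, 7.0]
tool_rot: [-3.136, -0.0, 1.596]
force: [-1.5, -2.1, 1.3]
width: 21.3
gripper_force: 1.0
```

```bash
python3 st.py
```

```text
fix [[ -0.3 -58.8   7. ]] yaw-f 1.57 F [-1.5 -2.1  1.3] w 21.3 t 16.15
```

Emit:
{"api": "move_arm", "payload": {"targets": "-0.5 0.05 0 0 0 0 0; -0.5 0.05 0 0 0 0 0; -0.5 0.05 0 0 0 0 0"}}

```text
clock: 16.4
eef_pos: [509.9, -84.0, 7.0]
tool_rot: [-3.136, -0.0, 1.596]
force: [-0.6, -1.6, 1.2]
width: 21.2
gripper_force: 1.2
```

Emit:
{"api": "move_arm", "payload": {"targets": "-0.5 0.05 0 0 0 0 0; -0.5 0.05 0 0 0 0 0; -0.5 0 0 0 0 0 0"}}

```text
clock: 16.65
eef_pos: [509.9, -82.9, 7.0]
tool_rot: [-3.136, -0.0, 1.596]
force: [-1.3, -2.1, 0.2]
width: 21.5
gripper_force: 0.9
```

```bash
python3 st.py
```

```text
fix [[ -0.2 -56.2   7. ]] yaw-f 1.57 F [-1.3 -2.1  0.2] w 21.5 t 16.65
```

Emit:
{"api": "move_arm", "payload": {"targets": "-0.5 0.05 0 0 0 0 0; -0.5 0.05 0 0 0 0 0; -0.5 0.05 0 0 0 0 0"}}

```text
clock: 16.9
eef_pos: [509.9, -82.7, 7.0]
tool_rot: [-3.136, 0.001, 1.595]
force: [-1.4, -6.0, -0.3]
width: 21.3
gripper_force: 3.1
```

Emit:
{"api": "move_arm", "payload": {"targets": "-0.5 0.05 0 0 0 0 0; -0.5 0.05 0 0 0 0 0; -0.5 0 0 0 0 0 0"}}

```text
clock: 17.15
eef_pos: [509.9, -82.7, 7.0]
tool_rot: [-3.137, 0.002, 1.595]
force: [-1.2, -6.6, -0.5]
width: 21.8
gripper_force: 3.6
```

```bash
python3 st.py
```

```text
fix [[ -0.1 -56.1   7. ]] yaw-f 1.568 F [-1.2 -6.6 -0.5] w 21.8 t 17.15
```

The stop is felt: the force rose from 2 to 6.6 N and motion ceased. I press a little more, then back straight off and rise.

Emit:
{"api": "move_arm", "payload": {"targets": "-0.5 0.05 0 0 0 0 0; -0.5 0.05 0 0 0 0 0; -0.5 0 0 0 0 0 0"}}

```text
clock: 17.4
eef_pos: [509.9, -82.7, 7.1]
tool_rot: [-3.137, 0.003, 1.594]
force: [-2.0, -8.7, -0.3]
width: 21.2
gripper_force: 4.6
```

```bash
python3 st.py
```

```text
fix [[ -0.2 -56.1   7.1]] yaw-f 1.568 F [-2.  -8.7 -0.3] w 21.2 t 17.4
```

Emit:
{"api": "move_arm", "payload": {"targets": "-0.5 -0.4 0 0 0 0 0; -0.5 -0.6 0 0 0 0 0; -0.5 -1.5 0 0 0 0 0; -0.5 -1.5 0 0 0 0 0; -0.5 0 0 -3 0 0 0"}}

```text
clock: 17.82
eef_pos: [507.9, -121.6, 33.3]
tool_rot: [-3.129, -0.001, 1.593]
force: [-0.2, -0.2, -0.1]
width: 21.3
gripper_force: 0.0
```

Emit:
{"api": "move_arm", "payload": {"targets": "-1 0 0 -4 0 0 0; -1 0 0 -4 0 0 0; -1 0 0 -4 0 0 0; -1 0 0 -2.5 0 0 0; -1 0 0 0 0 0 0"}}

```text
clock: 18.23
eef_pos: [516.4, -119.3, 187.8]
tool_rot: [3.135, 0.001, 1.597]
force: [0.2, 1.3, -0.2]
width: -0.2
gripper_force: 0.0
```

```bash
python3 st.py
python3 - <<'E'
from h import *
t=cams.get_image("top");s=cams.get_image("side")
print("stop/tube probe, top view row brightness along y at fixture x=0,z=62:")
g=cv2.cvtColor(t["color"],cv2.COLOR_RGB2GRAY)
ys=np.arange(-70,90,4);uv=proj(t,toworld(np.c_[ys*0,ys,ys*0+62])).round().astype(int)
print(list(zip(ys.tolist(),g[uv[:,1],uv[:,0]].tolist())))
E
```

```text
fix [[  5.4 -92.9 187.8]] yaw-f 1.571 F [ 0.2  1.3 -0.2] w -0.2 t 18.2333
stop/tube probe, top view row brightness along y at fixture x=0,z=62:
[(-70, 132), (-66, 140), (-62, 140), (-58, 138), (-54, 137), (-50, 132), (-46, 139), (-42, 154), (-38, 173), (-34, 173), (-30, 171), (-26, 171), (-22, 170), (-18, 169), (-14, 170), (-10, 181), (-6, 181), (-2, 179), (2, 179), (6, 177), (10, 177), (14, 176), (18, 174), (22, 174), (26, 174), (30, 172), (34, 173), (38, 187), (42, 190), (46, 187), (50, 188), (54, 186), (58, 185), (62, 186), (66, 181), (70, 181), (74, 165), (78, 168), (82, 172), (86, 156)]
```

Emit:
{"api": "move_arm", "payload": {"targets": "-1 2.3 3 0 0 0 0; -1 2.3 3 0 0 0 0; -1 2.3 3 0 0 0 0; -1 2.3 3 0 0 0 0; -1 0 0 0 0 0 0"}}

```text
clock: 18.75
eef_pos: [633.8, -15.4, 178.9]
tool_rot: [-3.139, -0.007, 1.605]
force: [1.3, 1.2, 0.2]
width: 0.1
gripper_force: 0.0
```

```bash
python3 st.py
```

```text
fix [[125.5   7.9 178.9]] yaw-f 1.579 F [1.3 1.2 0.2] w 0.1 t 18.75
```

Emit:
{"api": "move_arm", "payload": {"targets": "-1 -0.7 0 2 0 0 0; -1 0 0 2 0 0 0; -1 0 0 2 0 0 0; -1 0 0 0 0 0 0; -1 0 0 0 0 0 0"}}

```text
clock: 19.17
eef_pos: [627.3, -31.2, 119.0]
tool_rot: [-3.131, -0.001, 1.597]
force: [0.7, -0.4, 0.3]
width: -0.0
gripper_force: 0.0
```

```bash
python3 st.py
python3 - <<'E'
from h import *
a=cams.get_image("side")["color"][150:310,240:400];b=cams.get_image("top")["color"][180:340,230:390]
im=np.hstack([cv2.resize(x,None,fx=2.45,fy=2.45,interpolation=2) for x in(a,b)])
cv2.imwrite("pics/c7.png",im[:,:,::-1])
E
```

```text
fix [[118.6  -7.6 119. ]] yaw-f 1.57 F [ 0.7 -0.4  0.3] w -0.0 t 19.1667
```

View pics/c7.png

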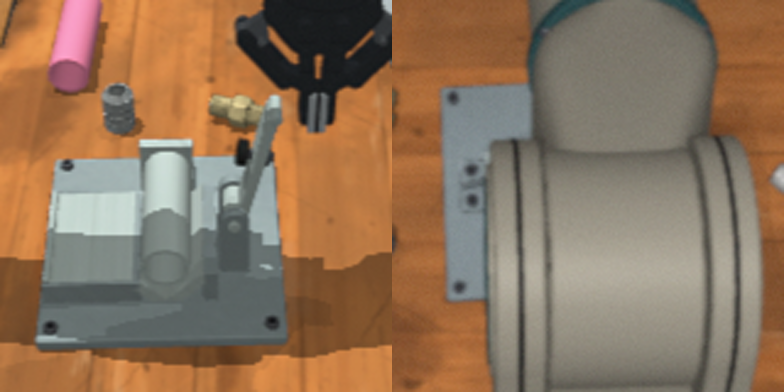

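The left half shows the tube lying in the vee against the stop, and the shut fingertips at (369,204) behind the arm's tip at (351,191). Now I draw the arm over, feeling for contact.

Emit:
{"api": "move_arm", "payload": {"targets": "-1 0.8 -0.2 0 0 0 0; -1 0 -0.3 0 0 0 0; -1 0 -0.3 0 0 0 0; -1 0 -0.2 0 0 0 0; -1 0 0 0 0 0 0"}}

```text
clock: 19.68
eef_pos: [618.6, -24.0, 121.9]
tool_rot: [-3.136, 0.0, 1.596]
force: [-0.6, -0.0, 0.2]
width: -0.1
gripper_force: 0.0
```

Emit:
{"api": "move_arm", "payload": {"targets": "-1 0 -0.2 0 0 0 0; -1 0 -0.2 0 0 0 0; -1 0 -0.2 0 0 0 0; -1 0 -0.2 0 0 0 0; -1 0 0 0 0 0 0"}}

```text
clock: 20.1
eef_pos: [612.7, -24.1, 122.1]
tool_rot: [-3.14, 0.0, 1.596]
force: [4.1, -0.0, -0.5]
width: 0.1
gripper_force: 1.9
```

```bash
cat > arm.py <<'E'
from h import *
# arm angle from the side view: line through light bar pixels is noisy, so give grey profile along the projected bar for trial angles
d=cams.get_image("side");hs=cv2.cvtColor(d["color"],cv2.COLOR_RGB2HSV)
for th in np.arange(1.9,0.0,-0.1):
    r=np.linspace(30,100,20);c,s=np.cos(th),np.sin(th)
    P=np.c_[56-r*c+7*s,0*r-12,66+r*s+7*c];uv=proj(d,toworld(P)).round().astype(int)
    q=hs[uv[:,1],uv[:,0]];print(round(th,2),"grey&mid frac",round(float(((q[:,1]<60)&(q[:,2]>70)).mean()),2),end="; ")
E
python3 st.py;python3 arm.py
```

```text
fix [[104.2  -0.2 122.1]] yaw-f 1.57 F [ 4.1 -0.  -0.5] w 0.1 t 20.1
1.9 grey&mid frac 0.5; 1.8 grey&mid frac 1.0; 1.7 grey&mid frac 1.0; 1.6 grey&mid frac 0.4; 1.5 grey&mid frac 0.4; 1.4 grey&mid frac 0.5; 1.3 grey&mid frac 0.5; 1.2 grey&mid frac 0.5; 1.1 grey&mid frac 0.7; 1.0 grey&mid frac 0.9; 0.9 grey&mid frac 1.0; 0.8 grey&mid frac 1.0; 0.7 grey&mid frac 0.95; 0.6 grey&mid frac 1.0; 0.5 grey&mid frac 1.0; 0.4 grey&mid frac 1.0; 0.3 grey&mid frac 1.0; 0.2 grey&mid frac 1.0; 0.1 grey&mid frac 1.0;
```

Emit:
{"api": "move_arm", "payload": {"targets": "-1 0 -0.35 -0.1 0 0 0; -1 0 -0.35 -0.1 0 0 0; -1 0 -0.35 -0.08 0 0 0; -1 0 -0.35 -0.06 0 0 0; -1 0 -0.35 -0.05 0 0 0"}}

```text
clock: 20.57
eef_pos: [595.7, -24.6, 126.5]
tool_rot: [-3.141, 0.0, 1.596]
force: [4.7, -1.2, 3.9]
width: -0.2
gripper_force: 2.9
```

```bash
python3 st.py;python3 arm.py|cut -c1-320
```

```text
fix [[ 87.1  -0.3 126.5]] yaw-f 1.57 F [ 4.7 -1.2  3.9] w -0.2 t 20.5667
1.9 grey&mid frac 0.6; 1.8 grey&mid frac 0.4; 1.7 grey&mid frac 0.7; 1.6 grey&mid frac 1.0; 1.5 grey&mid frac 0.5; 1.4 grey&mid frac 0.4; 1.3 grey&mid frac 0.5; 1.2 grey&mid frac 0.5; 1.1 grey&mid frac 0.7; 1.0 grey&mid frac 0.9; 0.9 grey&mid frac 1.0; 0.8 grey&mid frac 1.0; 0.7 grey&mid frac 0.95; 0.6 grey&mid frac 1.
```

Emit:
{"api": "move_arm", "payload": {"targets": "-1 0 -0.4 -0.04 0 0 0; -1 0 -0.4 -0.03 0 0 0; -1 0 -0.4 -0.02 0 0 0; -1 0 -0.4 -0.01 0 0 0; -1 0 -0.4 0 0 0 0"}}

```text
clock: 21.03
eef_pos: [575.8, -25.3, 128.1]
tool_rot: [-3.141, 0.0, 1.596]
force: [4.5, -0.8, 7.1]
width: -0.1
gripper_force: 3.6
```

Emit:
{"api": "move_arm", "payload": {"targets": "-1 0 -0.4 0 0 0 0; -1 0 -0.4 0.03 0 0 0; -1 0 -0.4 0.06 0 0 0; -1 0 -0.4 0.08 0 0 0; -1 0 -0.4 0.1 0 0 0"}}

```text
clock: 21.45
eef_pos: [554.9, -25.9, 125.5]
tool_rot: [-3.139, 0.001, 1.596]
force: [1.4, -0.8, 10.5]
width: -0.1
gripper_force: 4.4
```

```bash
python3 st.py;python3 arm.py|cut -c1-320
```

```text
fix [[ 46.3  -0.5 125.5]] yaw-f 1.569 F [ 1.4 -0.8 10.5] w -0.1 t 21.45
1.9 grey&mid frac 0.6; 1.8 grey&mid frac 0.4; 1.7 grey&mid frac 0.55; 1.6 grey&mid frac 0.5; 1.5 grey&mid frac 0.5; 1.4 grey&mid frac 0.5; 1.3 grey&mid frac 1.0; 1.2 grey&mid frac 0.7; 1.1 grey&mid frac 0.5; 1.0 grey&mid frac 0.8; 0.9 grey&mid frac 1.0; 0.8 grey&mid frac 1.0; 0.7 grey&mid frac 0.95; 0.6 grey&mid frac 1
```

Emit:
{"api": "move_arm", "payload": {"targets": "-1 0 -0.6 0.1 0 0 0; -1 0 -0.6 0.12 0 0 0; -1 0 -0.6 0.14 0 0 0; -1 0 -0.6 0.16 0 0 0; -1 0 -0.6 0.18 0 0 0"}}

```text
clock: 21.92
eef_pos: [524.1, -26.0, 116.8]
tool_rot: [-3.138, -0.0, 1.596]
force: [7.8, -0.5, -5.3]
width: 0.2
gripper_force: 3.8
```

```bash
python3 st.py;python3 arm.py|cut -c90-400
```

```text
fix [[ 15.5   0.2 116.8]] yaw-f 1.57 F [ 7.8 -0.5 -5.3] w 0.2 t 21.9167
.5; 1.5 grey&mid frac 0.5; 1.4 grey&mid frac 0.5; 1.3 grey&mid frac 0.5; 1.2 grey&mid frac 0.45; 1.1 grey&mid frac 1.0; 1.0 grey&mid frac 1.0; 0.9 grey&mid frac 0.65; 0.8 grey&mid frac 0.8; 0.7 grey&mid frac 0.95; 0.6 grey&mid frac 1.0; 0.5 grey&mid frac 1.0; 0.4 grey&mid frac 1.0; 0.3 grey&mid frac 1.0; 0.2 g
```

Emit:
{"api": "move_arm", "payload": {"targets": "-1 0 -0.3 0.2 0 0 0; -1 0 -0.3 0.2 0 0 0; -1 0 -0.3 0.2 0 0 0"}}

```text
clock: 22.22
eef_pos: [514.2, -26.3, 110.9]
tool_rot: [-3.136, -0.0, 1.596]
force: [3.5, -0.1, 0.6]
width: -0.0
gripper_force: 2.0
```

```bash
cat > arm2.py <<'E'
from h import *
d=cams.get_image("side");hs=cv2.cvtColor(d["color"],cv2.COLOR_RGB2HSV)
o=[]
for th in np.arange(1.3,0.0,-0.05):
    r=np.linspace(30,108,24);c,s=np.cos(th),np.sin(th)
    P=np.c_[56-r*c+7*s,0*r-12,66+r*s+7*c];uv=proj(d,toworld(P)).round().astype(int)
    q=hs[uv[:,1],uv[:,0]].astype(int);o.append((round(th,2),int(q[:,2].std()),int(q[:,2].mean())))
print("theta,std,mean V",o)
E
python3 st.py;python3 arm2.py
```

```text
fix [[  5.6   0.2 110.9]] yaw-f 1.57 F [ 3.5 -0.1  0.6] w -0.0 t 22.2167
theta,std,mean V [(np.float64(1.3), 30, 175), (np.float64(1.25), 36, 177), (np.float64(1.2), 41, 176), (np.float64(1.15), 52, 153), (np.float64(1.1), 56, 121), (np.float64(1.05), 38, 114), (np.float64(1.0), 23, 103), (np.float64(0.95), 6, 110), (np.float64(0.9), 5, 107), (np.float64(0.85), 10, 104), (np.float64(0.8), 52, 127), (np.float64(0.75), 70, 121), (np.float64(0.7), 70, 133), (np.float64(0.65), 60, 150), (np.float64(0.6), 38, 170), (np.float64(0.55), 27, 180), (np.float64(0.5), 25, 181), (np.float64(0.45), 23, 182), (np.float64(0.4), 22, 182), (np.float64(0.35), 24, 180), (np.float64(0.3), 19, 184), (np.float64(0.25), 23, 186), (np.float64(0.2), 24, 195), (np.float64(0.15), 28, 193), (np.float64(0.1), 26, 194), (np.float64(0.05), 33, 183)]
```

Emit:
{"api": "move_arm", "payload": {"targets": "-1 0 -0.37 0.25 0 0 0; -1 0 -0.37 0.26 0 0 0; -1 0 -0.36 0.26 0 0 0; -1 0 -0.36 0.27 0 0 0; -1 0 -0.35 0.28 0 0 0"}}

```text
clock: 22.68
eef_pos: [498.7, -26.7, 98.1]
tool_rot: [-3.141, -0.0, 1.596]
force: [7.6, 0.6, -2.2]
width: 0.0
gripper_force: 3.5
```

```bash
python3 st.py;python3 arm2.py
```

```text
fix [[-9.8  0.2 98.1]] yaw-f 1.57 F [ 7.6  0.6 -2.2] w 0.0 t 22.6833
theta,std,mean V [(np.float64(1.3), 27, 178), (np.float64(1.25), 31, 183), (np.float64(1.2), 33, 185), (np.float64(1.15), 34, 184), (np.float64(1.1), 32, 177), (np.float64(1.05), 35, 162), (np.float64(1.0), 37, 140), (np.float64(0.95), 48, 108), (np.float64(0.9), 43, 109), (np.float64(0.85), 31, 106), (np.float64(0.8), 19, 111), (np.float64(0.75), 12, 111), (np.float64(0.7), 6, 109), (np.float64(0.65), 14, 105), (np.float64(0.6), 42, 124), (np.float64(0.55), 63, 128), (np.float64(0.5), 63, 140), (np.float64(0.45), 48, 155), (np.float64(0.4), 30, 171), (np.float64(0.35), 24, 181), (np.float64(0.3), 19, 184), (np.float64(0.25), 23, 187), (np.float64(0.2), 25, 193), (np.float64(0.15), 32, 178), (np.float64(0.1), 37, 174), (np.float64(0.05), 40, 173)]
```

The arm is at about 0.7 rad. I lift off it and push down from above for the rest.

Emit:
{"api": "move_arm", "payload": {"targets": "-1 0 0.7 0 0 0 0; -1 0 0.3 -1 0 0 0; -1 0 0 -1.5 0 0 0; -1 0 -0.7 -0.5 0 0 0; -1 0 -0.5 0 0 0 0"}}

```text
clock: 23.15
eef_pos: [492.9, -27.0, 128.4]
tool_rot: [-3.135, 0.0, 1.596]
force: [-0.2, 0.1, -0.6]
width: 0.3
gripper_force: 0.0
```

```bash
python3 st.py;python3 arm2.py | cut -c 130-560
```

```text
fix [[-15.7   0.  128.4]] yaw-f 1.57 F [-0.2  0.1 -0.6] w 0.3 t 23.15
), (np.float64(1.1), 31, 179), (np.float64(1.05), 34, 164), (np.float64(1.0), 36, 150), (np.float64(0.95), 45, 134), (np.float64(0.9), 51, 135), (np.float64(0.85), 42, 124), (np.float64(0.8), 29, 123), (np.float64(0.75), 10, 126), (np.float64(0.7), 8, 115), (np.float64(0.65), 6, 105), (np.float64(0.6), 21, 112), (np.float64(0.55), 58, 125), (np.float64(0.5), 64, 137), (np.float64(0.45), 56, 147), (np.float64(0.4), 41, 161), (np
```

Emit:
{"api": "move_arm", "payload": {"targets": "-1 0 -0.1 0.8 0 0 0; -1 0 -0.1 0.6 0 0 0; -1 0 -0.1 0.4 0 0 0; -1 0 0 0.3 0 0 0; -1 0 0 0.3 0 0 0"}}

```text
clock: 23.62
eef_pos: [490.9, -27.0, 103.2]
tool_rot: [-3.135, -0.0, 1.596]
force: [-0.1, 0.4, -1.0]
width: 0.3
gripper_force: 0.0
```

```bash
python3 st.py;python3 arm2.py | cut -c 230-560
```

```text
fix [[-1.770e+01  1.000e-01  1.032e+02]] yaw-f 1.57 F [-0.1  0.4 -1. ] w 0.3 t 23.6167
0.95), 45, 134), (np.float64(0.9), 53, 128), (np.float64(0.85), 35, 118), (np.float64(0.8), 25, 116), (np.float64(0.75), 17, 117), (np.float64(0.7), 7, 113), (np.float64(0.65), 6, 105), (np.float64(0.6), 21, 112), (np.float64(0.55), 58, 125), (np.float64(0.5), 64, 137), (np.float64(0.45), 55, 147), (np.float64(0.4), 41, 162), (np
```

Emit:
{"api": "move_arm", "payload": {"targets": "-1 0 0 0.25 0 0 0; -1 0 0 0.25 0 0 0; -1 0 -0.1 0.25 0 0 0; -1 0 -0.2 0.25 0 0 0; -1 0 -0.2 0.25 0 0 0"}}

```text
clock: 24.08
eef_pos: [485.1, -27.2, 91.8]
tool_rot: [-3.134, 0.0, 1.596]
force: [-2.4, -0.1, 5.9]
width: 0.1
gripper_force: 3.1
```

```bash
python3 st.py;python3 arm2.py | cut -c 330-800
```

```text
fix [[-23.5   0.1  91.8]] yaw-f 1.57 F [-2.4 -0.1  5.9] w 0.1 t 24.0833
, (np.float64(0.75), 32, 109), (np.float64(0.7), 20, 119), (np.float64(0.65), 18, 116), (np.float64(0.6), 7, 112), (np.float64(0.55), 7, 105), (np.float64(0.5), 22, 110), (np.float64(0.45), 58, 134), (np.float64(0.4), 63, 139), (np.float64(0.35), 56, 143), (np.float64(0.3), 42, 162), (np.float64(0.25), 32, 173), (np.float64(0.2), 35, 180), (np.float64(0.15), 36, 174), (np.float64(0.1), 40, 169), (np.float64(0.05), 41, 166)]
```

Emit:
{"api": "move_arm", "payload": {"targets": "-1 0 -0.25 0.3 0 0 0; -1 0 -0.25 0.3 0 0 0; -1 0 -0.25 0.3 0 0 0; -1 0 -0.2 0.3 0 0 0; -1 0 -0.2 0.3 0 0 0"}}

```text
clock: 24.55
eef_pos: [476.0, -27.5, 76.8]
tool_rot: [-3.139, -0.0, 1.596]
force: [2.4, 0.0, 3.5]
width: -0.3
gripper_force: 1.4
```

```bash
python3 st.py;python3 arm2.py | cut -c 480-900
```

```text
fix [[-32.6   0.   76.8]] yaw-f 1.57 F [2.4 0.  3.5] w -0.3 t 24.55
loat64(0.5), 20, 118), (np.float64(0.45), 12, 114), (np.float64(0.4), 8, 108), (np.float64(0.35), 14, 105), (np.float64(0.3), 51, 124), (np.float64(0.25), 64, 137), (np.float64(0.2), 69, 149), (np.float64(0.15), 62, 154), (np.float64(0.1), 46, 163), (np.float64(0.05), 42, 166)]
```

Emit:
{"api": "move_arm", "payload": {"targets": "-1 0 -0.15 0.25 0 0 0; -1 0 -0.15 0.25 0 0 0; -1 0 -0.1 0.2 0 0 0; -1 0 -0.1 0.2 0 0 0"}}

```text
clock: 24.93
eef_pos: [470.2, -27.5, 67.6]
tool_rot: [-3.137, -0.0, 1.596]
force: [1.9, -0.6, 3.0]
width: 0.0
gripper_force: 1.3
```

Emit:
{"api": "move_arm", "payload": {"targets": "-1 0 -0.05 0.1 0 0 0; -1 0 -0.05 0.1 0 0 0; -1 0 -0.05 0.1 0 0 0"}}

```text
clock: 25.18
eef_pos: [468.3, -27.5, 64.6]
tool_rot: [-3.137, -0.0, 1.596]
force: [1.5, -1.0, 3.0]
width: -0.0
gripper_force: 1.3
```

```bash
python3 st.py;python3 arm2.py | cut -c 580-900
```

```text
fix [[-40.3   0.2  64.6]] yaw-f 1.57 F [ 1.5 -1.   3. ] w -0.0 t 25.1833
9, 116), (np.float64(0.3), 11, 116), (np.float64(0.25), 14, 106), (np.float64(0.2), 34, 117), (np.float64(0.15), 70, 140), (np.float64(0.1), 75, 140), (np.float64(0.05), 70, 144)]
```

Free-swing force is about 3 N. Continuing in 1 mm rows while feeling for the pad.

Emit:
{"api": "move_arm", "payload": {"targets": "-1 0 -0.03 0.1 0 0 0; -1 0 -0.03 0.1 0 0 0; -1 0 -0.02 0.1 0 0 0"}}

```text
clock: 25.48
eef_pos: [467.1, -27.6, 61.6]
tool_rot: [-3.136, -0.0, 1.596]
force: [0.5, 0.8, 3.0]
width: 0.1
gripper_force: 1.4
```

Emit:
{"api": "move_arm", "payload": {"targets": "-1 0 -0.03 0.1 0 0 0; -1 0 -0.03 0.1 0 0 0; -1 0 -0.02 0.1 0 0 0"}}

```text
clock: 25.73
eef_pos: [466.1, -27.6, 58.6]
tool_rot: [-3.136, -0.0, 1.596]
force: [0.7, 0.2, 3.4]
width: -0.1
gripper_force: 1.5
```

```bash
python3 st.py
```

```text
fix [[-42.5   0.2  58.6]] yaw-f 1.57 F [0.7 0.2 3.4] w -0.1 t 25.7333
```

Emit:
{"api": "move_arm", "payload": {"targets": "-1 0 -0.02 0.1 0 0 0; -1 0 -0.02 0.1 0 0 0; -1 0 -0.02 0.1 0 0 0"}}

```text
clock: 25.98
eef_pos: [465.3, -27.7, 55.5]
tool_rot: [-3.135, -0.0, 1.596]
force: [-1.0, 0.1, 3.0]
width: -0.1
gripper_force: 1.9
```

```bash
python3 st.py
```

```text
fix [[-43.3   0.1  55.5]] yaw-f 1.57 F [-1.   0.1  3. ] w -0.1 t 25.9833
```

Emit:
{"api": "move_arm", "payload": {"targets": "-1 0 -0.02 0.1 0 0 0; -1 0 -0.02 0.1 0 0 0; -1 0 -0.01 0.1 0 0 0"}}

```text
clock: 26.23
eef_pos: [464.8, -27.7, 52.9]
tool_rot: [-3.135, 0.0, 1.596]
force: [-3.6, 1.2, 10.3]
width: -0.3
gripper_force: 5.3
```

```bash
python3 st.py
```

```text
fix [[-43.8   0.1  52.9]] yaw-f 1.57 F [-3.6  1.2 10.3] w -0.3 t 26.2333
```

Pad contact felt (10.3 N). Pressing a touch more.

Emit:
{"api": "move_arm", "payload": {"targets": "-1 0 0 0.05 0 0 0; -1 0 0 0 0 0 0"}}

```text
clock: 26.4
eef_pos: [464.6, -27.7, 52.5]
tool_rot: [-3.135, 0.0, 1.596]
force: [-1.7, 1.3, 9.2]
width: -0.1
gripper_force: 4.5
```

```bash
python3 st.py
```

```text
fix [[-44.    0.1  52.5]] yaw-f 1.57 F [-1.7  1.3  9.2] w -0.1 t 26.4
```

Emit:
{"api": "move_arm", "payload": {"targets": "-1 0 0 0.06 0 0 0; -1 0 0 0.06 0 0 0; -1 0 0 0 0 0 0"}}

```text
clock: 26.65
eef_pos: [464.4, -27.7, 51.5]
tool_rot: [-3.135, 0.0, 1.596]
force: [-2.2, 0.9, 13.3]
width: -0.0
gripper_force: 6.1
```

```bash
python3 st.py
```

```text
fix [[-44.2   0.1  51.5]] yaw-f 1.57 F [-2.2  0.9 13.3] w -0.0 t 26.65
```

13.3 N at the tip gives about 15 N at the pad, as intended. Now straight up and clear.

Emit:
{"api": "move_arm", "payload": {"targets": "-1 0 0 -0.1 0 0 0; -1 0 0 -0.3 0 0 0; -1 0 0 -1 0 0 0; -1 0 0 -3 0 0 0; -1 0 0 -3.5 0 0 0"}}

```text
clock: 27.07
eef_pos: [463.8, -27.7, 129.2]
tool_rot: [-3.131, -0.0, 1.596]
force: [1.0, -0.6, 0.5]
width: -0.5
gripper_force: 0.0
```

Emit:
{"api": "move_arm", "payload": {"targets": "-1 0 0 -4 0 0 0; -1 0 0 -4 0 0 0; -1 -2 -2 0 0 0 0; -1 0 0 0 0 0 0; -1 0 0 0 0 0 0"}}

```text
clock: 27.48
eef_pos: [445.8, -49.4, 210.4]
tool_rot: [-3.136, 0.001, 1.594]
force: [0.2, 0.9, -0.6]
width: 0.2
gripper_force: 0.0
```

```bash
python3 st.py; python3 arm2.py | cut -c 480-900
python3 - <<'E'
from h import *
d=cams.get_image("side");g=cv2.cvtColor(d["color"],cv2.COLOR_RGB2GRAY)
# tube -y end: brightness down the projected line of its top and the gap to the stop
for y in(60,66,70,74): print(y,proj(d,toworld([0,y,62.3]))[0].round(1))
c=int(proj(d,toworld([0,-48,62.3]))[0][0]);print("col",c,[(r,int(g[r,c])) for r in range(218,272,2)])
print("end model rows y=-48: top",proj(d,toworld([0,-48,62.3]))[0].round(1),"centre",proj(d,toworld([0,-48,42.3]))[0].round(1))
E
```

```text
fix [[-63.4 -21.1 210.4]] yaw-f 1.567 F [ 0.2  0.9 -0.6] w 0.2 t 27.4833
loat64(0.5), 42, 174), (np.float64(0.45), 47, 169), (np.float64(0.4), 49, 170), (np.float64(0.35), 54, 168), (np.float64(0.3), 41, 177), (np.float64(0.25), 41, 169), (np.float64(0.2), 46, 156), (np.float64(0.15), 22, 114), (np.float64(0.1), 24, 113), (np.float64(0.05), 69, 138)]
60 [307.1 216. ]
66 [307.1 214.1]
70 [307.1 212.9]
74 [307.2 211.6]
col 306 [(218, 215), (220, 214), (222, 214), (224, 105), (226, 61), (228, 55), (230, 113), (232, 110), (234, 100), (236, 21), (238, 46), (240, 121), (242, 133), (244, 134), (246, 133), (248, 134), (250, 133), (252, 116), (254, 119), (256, 120), (258, 121), (260, 120), (262, 120), (264, 120), (266, 107), (268, 110), (270, 109)]
end model rows y=-48: top [306.2 253. ] centre [306.6 260.2]
```

The arm has stayed down at about 0.12 rad. The tube's near end edge is at row 252, against 253 expected when home. The robot is clear, so I hand the job in.

```bash
python3 -c "
from cell import order
print(order.finish_job())"
```

```text
the job is handed in; nothing more can be done
None
```

The job is handed in at about 27.5 s, with no verdict returned: the tube was rolled into the vee, pressed against the end stop at about 9 N, then clamped with a 13 N push at the arm's tip, and the robot left clear.

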